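Top up the cassette printer's feed track

ROBOT

A 6-joint arm with a two-finger parallel gripper is mounted at the origin on the work surface. World frame = base frame: x ahead of the robot, y to its left, z up, the work surface at z = 0. Lengths are in m, angles in rad, forces in N, time in s.
With the tool pointing down it reaches from about 0.35 to 0.775 m from the base axis. Payload 7.3 kg.
Tool frame: the origin (TCP) lies midway between the tips of the shut fingers; the grasp point (between the pads) lies robot.grasp_offset behind it (robot.grasp_offset is the distance from the TCP to the grasp point, in m); z points along the fingers, x is the direction in which the jaws open and shut, and the axes are right-handed (so a half turn about z gives the same grasp; the last joint's range is limited). The gripper opens to 92 mm and grips with 3 to 60 N. Pads are 19 mm wide; open, the fingers measure 130 mm over their backs; the gripper's body (75 mm by 190 mm) begins 47 mm behind the grasp point.
Start: joints at [-1.367, 0.342, 1.524, -0, 1.275, -0.146], TCP at [0.18, -0.493, 0.227] pointing down, gripper open.
Joint ranges: [-2.53, 2.53], [-0.77, 2.02], [0.04, 2.7], [-1, 4.14], [0.28, 2.66], [-3.11, 3.11]. Speed limits (rad/s): [2.57, 2.57, 3.14, 3.14, 3.14, 3.14].

INTERFACE

Orientations are given as [roll, pitch, yaw] about the fixed x, y, z axes, in that order (R = Rz(yaw) Ry(pitch) Rx(roll)).
In Python, from cell import robot gives the robot as it stands. The module is installed in compiled form; this text tells all that it offers.
- The arm moves only by the tool move_arm, never from a script. Its argument "increments" is a list of rows, each a list of 7 numbers: the finger opening in mm, from 0 to 91.8, then the shift along the tool's x, y, z in mm, then the turn, a rotation vector about the tool's x, y, z in rad. A call has 1 to 12 rows; each row shifts and turns the pose as measured when the row begins, along the tool's axes as they then stand; what a row does not reach is not made up. A row lasts 1/8 s, in which the tool goes at most 62.5 mm and 10.7 degrees, less where a joint would pass 70% of its speed; a pose out of reach is approached as far as the arm can. A call is refused whole if a number of a shift passes 62.5 or a number of a turn 0.188, either way. A call with a gripper value outside its range is refused whole. The fingers move at their own pace and stop on an object; "newtons" is the grip in N (left out, the last holds). Time passes only in rows, so rows that do not move let the fingers close. It gives the time, the measured TCP pose, the force and the opening at its end, in the units of the state.
- robot.observe(): the state, without advancing time (a new reading comes with each control period).
- robot.read_camera(name): name is "side" or "top" or "wrist"; returns a dict with "img" (400x640x3 uint8, red, green, blue), "fx", "fy", "cx", "cy" (pixels), "k1" (the pictures are not rectified: a ray, as slopes to the right and down, at radius r is drawn at 1 + k1 r^2 times it, then the intrinsics apply), "T" (4x4, takes a point from camera to world coordinates). Camera axes: x right, y down, z forward; pixel columns grow to the right and rows downward; lengths in m; the calibration is good to about 2 mm. A picture is of the moment at which its call begins. There is no depth.
- robot.hand_in(): hands the job in, once; it reports no verdict.
Trained networks look in the newest picture that a camera, given by its name, has taken for a name from the list of things; names that differ only in an ending like _2 or _b are one class to them, and where a whole thing is asked for, a point or a joint stands for the part that bears it (a point fixed in the world has none). Each returns a list of dicts, best first, with "conf" (0 to 1); they miss things now and then, are a little off and sometimes report something else, mostly with a low value. They report only what shows in the picture. A call takes as long as a camera call.
- robot.look_for(thing, camera): "rect" ([left, top, width, height] in pixels, round what is visible of it).
The state is a dict: "time": time; "qpos": joint angles; "qvel": joint speeds; "joint_efforts": joint torques, N m; "tool_pos": TCP position; "tool_rot": TCP orientation; "contact_force": force on the tool from outside, world axes, zero at the start; "torque": the same for the moment, N m; "opening": finger opening in m.
Only numpy, scipy, OpenCV 4.12 (cv2) and the standard library are available. Lean on these libraries where they do the work, as an engineer would, in place of code of your own. Each camera call takes 0.05 s, during which the arm holds its last target.

TASK

Top up the cassette printer: pull the sprung follower back along its leaning feed track until the catch holds it, and stand the two yellow cassettes from the rack in the track between the follower and the cassettes already there, the same way round as those (white slanted writing face up and towards the print head). Then press the red catch button so that the follower closes and holds the whole row square and tight against the front stop. Leave the blue cassettes in the rack, and the dish, forceps and marker near it, where they are.

Things in the scene. Friction and masses are not known exactly. Their poses are not given: they have to be found in the camera images.
- magazine: Feed track of the cassette printer, leaned 30 deg sideways about its level length, to the printer's screen side (robot's left). Origin: track floor, centre line, at the front stop (print head wall). y: level, along the track to the print head, about away from the robot (track at y 0 to -146 mm). x: across, rising away from the screen. z: out of the track. Channel 32 mm wide inside, open on top; walls 18 mm high, their top 8 mm flared outwards to 39 mm (45 mm outside). Fixed.
- printer: Cream cassette printer, fixed, 280 (x) x 320 (y) x 183 mm high, under the track; origin centre of its underside. Its deck slopes with the track, 12 mm below the track floor. In magazine axes: grey print head housing y 0 to 96, x -75 to 51, up to z 36 mm; guide rod at x 30 beside the track, its carrier up to z 24 mm; end bracket at y -150, up to z 18 mm. Nothing overhangs the track.
- follower (a joint): Sprung follower (dark steel plate 26 mm wide, top 34 mm above track floor), m: its face is at magazine y = -joint. Starts near 0.020 against two cassettes. Spring pulls it to the print head: 4 N at 0.02, 7 N at 0.095; damper adds 3.5 N at 0.1 m/s. Pulled back it rides over the catch from 0.075 (1 to 4 N more), clicks in past 0.0915 and, let go, rests at about 0.092. End of travel 0.104.
- follower_grip (a point): Middle of the follower's black round knob, 16 mm in diameter, 24 mm tall (36 to 60 mm above the track floor) on a 10 mm stem, standing along magazine z. On the track's centre line, 18 mm behind the follower's face, at magazine z = 48 mm. Axes as the magazine's.
- catch (a joint): Spring catch that holds the follower back, m: 0 = up, 0.008 = pressed fully down along the magazine's -z (4 to 8 N). It springs up by itself. A held follower is let go once the catch is pressed 4 mm or more, and closes in about 0.5 s.
- catch_top (a point): Centre of the top of the catch's round red button, 21 mm in diameter, on the screen side of the track's back part: magazine x = -50, y = -107, z = 26 mm when up. Axes as the magazine's.
- yellow1_mid (a point): Yellow tissue cassette: closed plastic box on end, 40 mm tall, 28 wide, 10 thick, about 12 g. Point: its centre. z to its top end, x across its width, y through its thickness; its white slanted writing face, at the top, looks to +y. To be loaded. Starts upright in a slot of the rack, 16 mm deep, 24 mm showing.
- yellow2_mid (a point): Yellow tissue cassette: closed plastic box on end, 40 mm tall, 28 wide, 10 thick, about 12 g. Point: its centre. z to its top end, x across its width, y through its thickness; its white slanted writing face, at the top, looks to +y. To be loaded. Starts upright in a slot of the rack, 16 mm deep, 24 mm showing.
- loaded1_mid (a point): Yellow tissue cassette: closed plastic box on end, 40 mm tall, 28 wide, 10 thick, about 12 g. Point: its centre. z to its top end, x across its width, y through its thickness; its white slanted writing face, at the top, looks to +y. Already in the track, no. 1 from the stop; its axes lie along the magazine's, centre 20 mm above the track floor, 22 mm showing above the walls.
- loaded2_mid (a point): Yellow tissue cassette: closed plastic box on end, 40 mm tall, 28 wide, 10 thick, about 12 g. Point: its centre. z to its top end, x across its width, y through its thickness; its white slanted writing face, at the top, looks to +y. Already in the track, no. 2 from the stop; its axes lie along the magazine's, centre 20 mm above the track floor, 22 mm showing above the walls.
- blue1_mid (a point): Blue tissue cassette: closed plastic box on end, 40 mm tall, 28 wide, 10 thick, about 12 g. Point: its centre. z to its top end, x across its width, y through its thickness; its white slanted writing face, at the top, looks to +y. Stands in the rack; not to be loaded.
- blue2_mid (a point): Blue tissue cassette: closed plastic box on end, 40 mm tall, 28 wide, 10 thick, about 12 g. Point: its centre. z to its top end, x across its width, y through its thickness; its white slanted writing face, at the top, looks to +y. Stands in the rack; not to be loaded.
- rack: Grey rack block, 54 x 168 mm, 26 mm high, heavy; origin at the centre of its underside. Four slots (30 x 12 mm, 16 mm deep) in a row along its y axis at y = -57, -19, 19 and 57 mm, each with one cassette, thickness along the rack's y, writing faces towards the rack's +y. Which slot holds which cassette varies.
- dish: Bystander: low round glass dish, 60 mm across, 14 mm high. Origin at the centre of its underside. Leave it where it is.
- forceps: Bystander: steel forceps lying flat, 122 mm long, 9 mm high. Origin at the centre of its underside. Leave it where it is.
- marker: Bystander: white marker pen with blue cap, lying, 130 mm long, 14 mm thick. Origin at the centre of its underside. Leave it where it is.

How it is judged:
On the way, in this order (a step that is already met when the one before it is completed fails the run):
1. the follower is drawn back and held by its catch (value of joint follower between 0.088 and 0.098 m and value of joint catch below 0.0025 m and velocity of joint follower between -0.02 and 0.02 m/s), for 0.3 s.
2. both yellow cassettes stand in the track between the loaded ones and the held-back follower, writing face up and towards the print head (value of joint follower above 0.088 m and value of joint catch below 0.0025 m and x of yellow1_mid in the frame of magazine between -0.005 and 0.005 m and y of yellow1_mid in the frame of magazine between -0.088 and -0.016 m and angle between each of yellow1_mid, yellow2_mid's own x axis and vertical below 1.4 rad and angle between each of yellow1_mid, yellow2_mid's own z axis and vertical below 1 rad and z of yellow1_mid in the frame of magazine between 0.01 and 0.0245 m and angle between the z axis of each of yellow1_mid, yellow2_mid and the z axis of magazine, either way round below 0.6 rad and linear speed of each of yellow1, yellow2 below 0.02 m/s and x of yellow2_mid in the frame of magazine between -0.005 and 0.005 m and y of yellow2_mid in the frame of magazine between -0.088 and -0.016 m and z of yellow2_mid in the frame of magazine between 0.01 and 0.0245 m), for 0.2 s.
At the end, for the whole second after the job is handed in: Catch up, follower closed on the row at 0.037 to 0.0425 m. All four yellow cassettes before it at rest: feet on the floor (centre 17 to 22.5 mm up), within 5 mm of the centre line, upright in the track within 0.12 rad, square within 0.15 rad, writing face up and towards the print head (value of joint follower between 0.037 and 0.0425 m and value of joint catch below 0.0025 m and x of yellow1_mid in the frame of magazine between -0.005 and 0.005 m and y of yellow1_mid in the frame of magazine between -0.043 and -0.016 m and angle between each of yellow1_mid, yellow2_mid, loaded1_mid, loaded2_mid's own x axis and vertical below 1.4 rad and angle between each of yellow1_mid, yellow2_mid, loaded1_mid, loaded2_mid's own z axis and vertical below 1 rad and z of yellow1_mid in the frame of magazine between 0.017 and 0.0225 m and angle between the z axis of each of yellow1_mid, yellow2_mid, loaded1_mid, loaded2_mid and the z axis of magazine, either way round below 0.12 rad and angle between the y axis of each of yellow1_mid, yellow2_mid, loaded1_mid, loaded2_mid and the y axis of magazine, either way round below 0.15 rad and linear speed of each of yellow1, yellow2, loaded1, loaded2 below 0.01 m/s and x of yellow2_mid in the frame of magazine between -0.005 and 0.005 m and y of yellow2_mid in the frame of magazine between -0.043 and -0.016 m and z of yellow2_mid in the frame of magazine between 0.017 and 0.0225 m and x of loaded1_mid in the frame of magazine between -0.005 and 0.005 m and y of loaded1_mid in the frame of magazine between -0.043 and -0.002 m and z of loaded1_mid in the frame of magazine between 0.017 and 0.0225 m and x of loaded2_mid in the frame of magazine between -0.005 and 0.005 m and y of loaded2_mid in the frame of magazine between -0.043 and -0.002 m and z of loaded2_mid in the frame of magazine between 0.017 and 0.0225 m); the robot touches nothing.
It fails at once if a blue cassette was lifted or shifted in the rack (distance of any of blue1_mid, blue2_mid from where it was at the start of the episode above 0.012 m).
It fails at once if the dish, the forceps or the marker was moved (distance of any of dish, forceps, marker from where it was at the start of the episode above 0.025 m).
It also fails if it takes over 69 s, if anything falls off the work surface, if the arm or the gripper's body presses on something with over 40 N, if the wrist force passes 120 N, or if a joint passes its speed limit or range.

## Working session

There is one attempt and no reset: what is moved stays moved. The work goes in short steps, Python scripts to look and compute and a tool call to move; the robot and the scene stay as the last step left them, time stands still between calls to the robot, and variables do not carry over. Pictures are saved under pics/ and viewed, and the job is handed in when it is done.

Besides the shell and the picture viewer there is one more tool, called after ">>>" as name([rows], argument=value, ...), one row to a line, values as JSON. move_arm: Moves the arm, as the interface text tells. Its arguments: {"type":"object","properties":{"increments":{"type":"array"},"newtons":{"type":"number"}},"required":["increments"]}

```bash
mkdir -p pics; cat > h.py <<'E'
import numpy as np, cv2
from cell import robot
def snap(n,tag):
    c=robot.read_camera(n); cv2.imwrite(f'pics/{tag}.png',c['img'][:,:,::-1]); return c
E
python3 - <<'E'
from h import *
print(robot.observe(), robot.grasp_offset)
for n in ('side','top','wrist'):
    c=snap(n,n+'0'); print(n,c['fx'],c['fy'],c['cx'],c['cy'],c['k1']); print(np.round(c['T'],4).tolist())
E
```

```text
{'time': 0.0, 'qpos': array([-1.36701941e+00,  3.42725447e-01,  1.52501480e+00, -9.98673104e-06,
        1.27539142e+00, -1.46001000e-01]), 'qvel': array([ 0.0006011 ,  0.00037399,  0.00086309, -0.00154442, -0.00285174,
        0.00223233]), 'joint_efforts': array([-4.17937583e-03, -4.31251431e+01, -2.44222945e+01,  7.14008510e-02,
        5.59939002e-02, -9.72220278e-05]), 'tool_pos': array([ 0.17984658, -0.49280367,  0.22604432]), 'tool_rot': array([-3.14137820e+00,  1.52402096e-03, -1.22101533e+00]), 'contact_force': array([ 0.47412763, -0.12044523,  0.0964587 ]), 'torque': array([ 0.0798604 ,  0.0360761 , -0.01311904]), 'opening': 0.09159255718147642} 0.0188
side 376.64944898896863 376.64944898896863 318.27961700381064 196.23913688100097 -0.045064118314726155
[[-0.9822, -0.1221, 0.1427, 0.4053], [-0.1875, 0.5914, -0.7843, 0.729], [0.0114, -0.7971, -0.6038, 0.6104], [0.0, 0.0, 0.0, 1.0]]
top 429.3672545526064 429.3672545526064 323.3202568646591 206.0020840088176 -0.07474526432569589
[[-0.0075, -0.9974, 0.0711, 0.4814], [-0.9999, 0.0084, 0.0121, 0.0923], [-0.0126, -0.071, -0.9974, 1.1308], [0.0, 0.0, 0.0, 1.0]]
wrist 312.2054390009906 312.2054390009906 318.3075402442275 198.648992504363 -0.013114117010010598
[[0.3426, -0.8925, -0.2935, 0.2601], [-0.9395, -0.326, -0.1052, -0.4648], [-0.0018, 0.3117, -0.9502, 0.3838], [0.0, 0.0, 0.0, 1.0]]
```

View pics/side0.png

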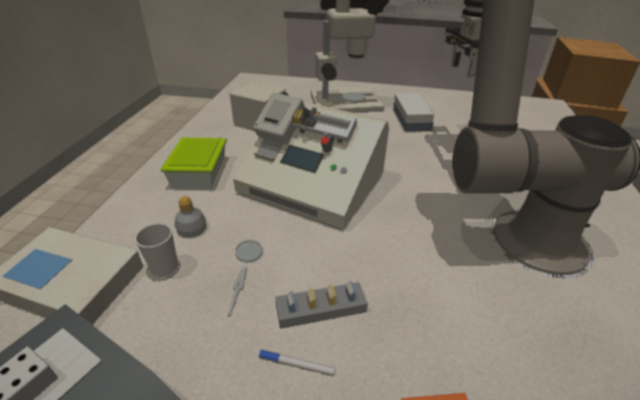

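View pics/top0.png

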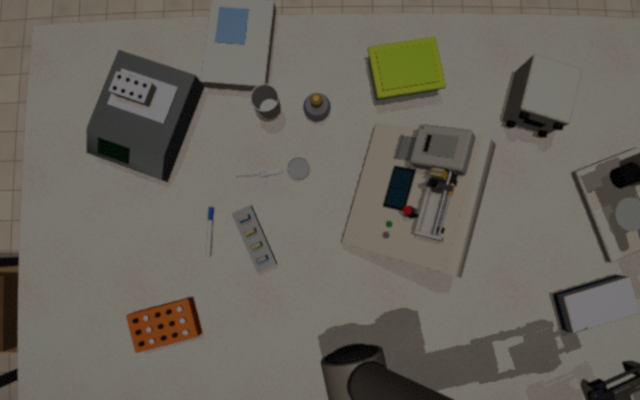

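View pics/wrist0.png

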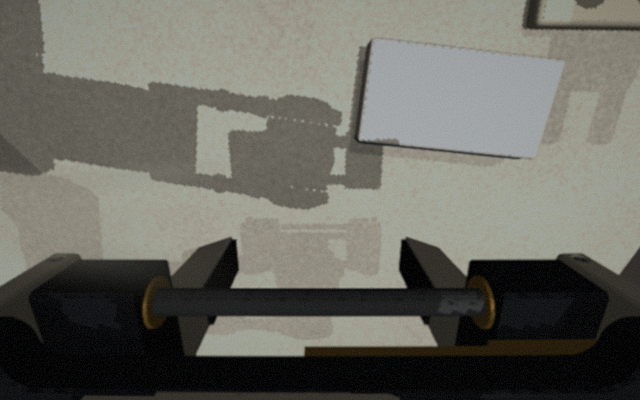

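```bash
python3 - <<'E'
import cv2
t=cv2.imread('pics/top0.png');s=cv2.imread('pics/side0.png')
a=cv2.resize(t[110:280,335:505],None,fx=3.5,fy=3.5,interpolation=cv2.INTER_CUBIC)
cv2.imwrite('pics/z1.png',a)
cv2.imwrite('pics/z2.png',cv2.resize(s[80:225,225:395],None,fx=4,fy=4,interpolation=cv2.INTER_CUBIC))
cv2.imwrite('pics/z3.png',cv2.resize(t[195:280,220:290],None,fx=6,fy=6,interpolation=cv2.INTER_CUBIC))
cv2.imwrite('pics/z4.png',cv2.resize(s[275:335,265:375],None,fx=6,fy=6,interpolation=cv2.INTER_CUBIC))
E
```

```text
(no output)
```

View pics/z1.png

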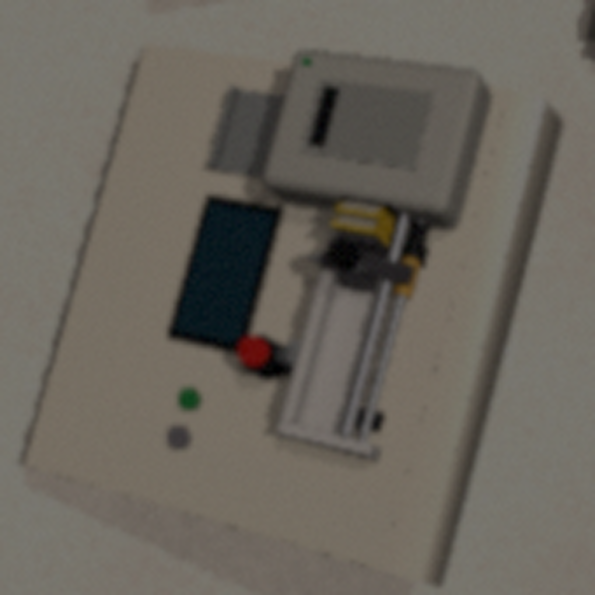

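View pics/z2.png

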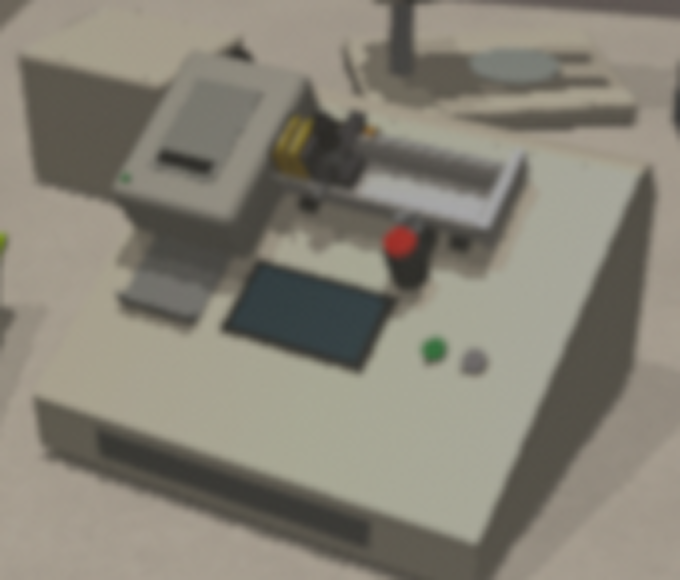

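View pics/z3.png

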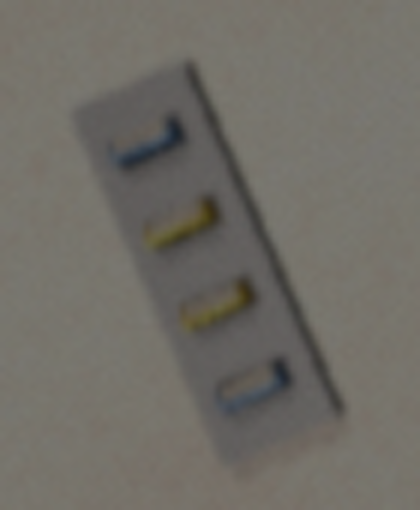

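View pics/z4.png

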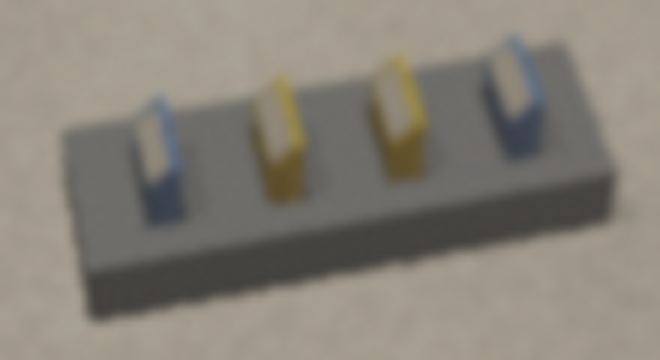

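```bash
cat >> h.py <<'E'
class Cam:
    def __init__(s,c): s.f=c['fx'];s.c=np.array([c['cx'],c['cy']]);s.k=c['k1'];s.T=np.array(c['T'])
    def proj(s,P):
        P=np.atleast_2d(P); q=(P-s.T[:3,3])@s.T[:3,:3]; q=q[:,:2]/q[:,2:]; r=(q**2).sum(1,keepdims=True)
        return q*(1+s.k*r)*s.f+s.c
    def ray(s,p):
        d=(np.array(p,float)-s.c)/s.f; u=d.copy()
        for _ in range(10): u=d/(1+s.k*(u@u))
        v=s.T[:3,:3]@np.array([u[0],u[1],1]); return s.T[:3,3],v/np.linalg.norm(v)
    def atz(s,p,z):
        o,v=s.ray(p); return o+v*(z-o[2])/v[2]
def tri(L):
    A=np.zeros((3,3));b=np.zeros(3);R=[]
    for c,p in L:
        o,v=c.ray(p);M=np.eye(3)-np.outer(v,v);A+=M;b+=M@o
    X=np.linalg.solve(A,b)
    return X,[np.round(c.proj(X)[0]-p,1).tolist() for c,p in L]
def magR(yaw):  # yaw: world angle of magazine y axis measured from world x
    y=np.array([np.cos(yaw),np.sin(yaw),0]);h=np.array([np.sin(yaw),-np.cos(yaw),0])
    x=h*np.cos(np.pi/6)+np.array([0,0,.5]);return np.c_[x,y,np.cross(x,y)]
import pickle,os
def load(n):
    return Cam(pickle.load(open(f'{n}.pkl','rb')))
E
python3 - <<'E'
from h import *
for n in('top','side'):
    c=robot.read_camera(n); c.pop('img'); pickle.dump(c,open(n+'.pkl','wb'))
T,S=load('top'),load('side')
z1=lambda x,y:(335+x/3.5-.4,110+y/3.5-.4); z2=lambda x,y:(225+x/4-.4,80+y/4-.4)
z3=lambda x,y:(220+x/6-.4,195+y/6-.4); z4=lambda x,y:(265+x/6-.4,275+y/6-.4)
print('button',tri([(T,z1(254,351)),(S,z2(400,241))]))
# rack top corners z=.026
for p in [(75,108),(188,62),(340,410),(228,470)]: print('rack T',T.atz(z3(*p),.026))
for p in [(65,130),(565,42),(612,172),(90,268)]: print('rack S',S.atz(z4(*p),.026))
for t in ['yellow1_mid','blue1_mid','rack','magazine','follower_grip','catch_top']:
  for cam in('top','side'):
    print(t,cam,[(np.round(d['rect'],1).tolist(),round(d['conf'],2)) for d in robot.look_for(t,cam)])
E
```

```text
button (array([ 0.53996544, -0.08590784,  0.16004703]), [[0.0, 0.1], [-0.1, -0.0]])
rack T [0.54500975 0.34236653 0.026     ]
rack T [0.56452318 0.29327685 0.026     ]
rack T [0.41479789 0.22750578 0.026     ]
rack T [0.38944407 0.27562348 0.026     ]
rack S [0.56422217 0.2963728  0.026     ]
rack S [0.41208524 0.22932332 0.026     ]
rack S [0.39214278 0.27851442 0.026     ]
rack S [0.54287539 0.3441632  0.026     ]
yellow1_mid top [([425.9, 178.9, 29.7, 15.5], 0.54), ([242.4, 227.0, 13.8, 6.0], 0.37)]
yellow1_mid side [([308.5, 284.9, 7.1, 23.9], 0.7), ([255.3, 92.1, 99.3, 60.6], 0.21)]
blue1_mid top [([240.1, 214.6, 11.1, 9.2], 0.56), ([344.4, 122.6, 148.9, 151.5], 0.55), ([422.7, 177.4, 32.9, 18.7], 0.24)]
blue1_mid side [([289.9, 290.9, 6.6, 21.8], 0.4)]
rack top [([231.9, 206.6, 43.7, 65.9], 0.71), ([400.7, 206.2, 18.3, 7.3], 0.26)]
rack side [([275.8, 283.6, 92.4, 44.5], 0.88)]
magazine top [([404.7, 123.3, 67.1, 119.0], 0.84)]
magazine side [([256.2, 96.6, 98.0, 56.5], 0.66), ([234.8, 93.2, 157.3, 137.9], 0.47)]
follower_grip top [([423.4, 175.6, 31.5, 20.4], 0.62)]
follower_grip side [([302.9, 108.4, 15.8, 20.7], 0.58), ([252.0, 94.3, 104.5, 57.7], 0.21)]
catch_top top [([405.4, 208.8, 14.4, 6.2], 0.65)]
catch_top side [([323.0, 133.3, 9.5, 11.1], 0.44)]
```

```bash
cat >> h.py <<'E'
from scipy.spatial.transform import Rotation as Ro
FLIP=np.diag([1,-1,-1.])
def plan(p1,R1,n=None,op=90,step=45,ang=.13,p0=None,R0=None):
    o=robot.observe()
    if p0 is None: p0=o['tool_pos']
    if R0 is None: R0=Ro.from_euler('xyz',o['tool_rot']).as_matrix()
    rv=Ro.from_matrix(R0.T@R1).as_rotvec(); d=np.array(p1)-p0
    if n is None: n=max(1,int(np.ceil(max(np.linalg.norm(d)*1e3/step,np.linalg.norm(rv)/ang))))
    rows=[]
    for i in range(n):
        Rc=R0@Ro.from_rotvec(rv*i/n).as_matrix()
        rows.append([op]+np.round(Rc.T@(d/n)*1e3,1).tolist()+np.round(rv/n,3).tolist())
    print('rows',n); print(str(rows).replace(' ',''))
def err(p1,R1):
    o=robot.observe();R0=Ro.from_euler('xyz',o['tool_rot']).as_matrix()
    print('t',round(o['time'],2),'need mm tool',np.round(R0.T@(np.array(p1)-o['tool_pos'])*1e3,1),'rot',np.round(Ro.from_matrix(R0.T@R1).as_rotvec(),3),'F',np.round(o['contact_force'],1),'op',round(o['opening']*1e3,1))
E
python3 - <<'E'
from h import *
th=np.radians(-104); R=np.c_[[np.cos(th),np.sin(th),0],[np.sin(th),-np.cos(th),0],[0,0,-1]]
plan([.54,-.12,.36],R)
E
```

```text
rows 12
[[90,-18.9,-38.8,-11.1,0.0,-0.0,0.05],[90,-20.8,-37.9,-11.1,0.0,-0.0,0.05],[90,-22.7,-36.8,-11.1,0.0,-0.0,0.05],[90,-24.5,-35.6,-11.1,0.0,-0.0,0.05],[90,-26.2,-34.4,-11.1,0.0,-0.0,0.05],[90,-27.9,-33.0,-11.1,0.0,-0.0,0.05],[90,-29.5,-31.6,-11.1,0.0,-0.0,0.05],[90,-31.0,-30.1,-11.1,0.0,-0.0,0.05],[90,-32.5,-28.5,-11.1,0.0,-0.0,0.05],[90,-33.8,-26.9,-11.1,0.0,-0.0,0.05],[90,-35.1,-25.2,-11.1,0.0,-0.0,0.05],[90,-36.3,-23.4,-11.1,0.0,-0.0,0.05]]
```

>>> move_arm([
  [90,-19,-39,-20,0,0,0.05],
  [90,-21,-38,-20,0,0,0.05],
  [90,-23,-37,-15,0,0,0.05],
  [90,-25,-36,-11,0,0,0.05],
  [90,-26,-34,-11,0,0,0.05],
  [90,-28,-33,-11,0,0,0.05],
  [90,-29,-32,-11,0,0,0.05],
  [90,-31,-30,-11,0,0,0.05],
  [90,-32,-28,-11,0,0,0.05],
  [90,-34,-27,-11,0,0,0.05],
  [90,-35,-25,-5,0,0,0.05],
  [90,-36,-23,0,0,0,0.05],
])

```text
time: 2.35
tool_pos: [0.5539, -0.1149, 0.3694]
tool_rot: [-3.138, -0.0, -1.847]
contact_force: [0.9, -0.6, 0.2]
opening: 0.09
```

```bash
python3 - <<'E'
from h import *
print(robot.observe())
c=snap('wrist','w1');c.pop('img'); pickle.dump(c,open('w1.pkl','wb'))
E
```

```text
{'time': 2.35, 'qpos': array([-3.40016682e-01,  3.57015672e-01,  1.11728862e+00, -4.16701340e-05,
        1.66320933e+00,  1.50706497e+00]), 'qvel': array([ 0.58796852,  0.3898016 , -0.55624708, -0.00363689,  0.16768227,
        0.99631822]), 'joint_efforts': array([ -1.7455006 , -49.2650342 , -25.24774432,   0.17029053,
        -0.14129313,  -1.31296523]), 'tool_pos': array([ 0.55390322, -0.1149208 ,  0.36939055]), 'tool_rot': array([-3.13752455e+00, -3.01177339e-04, -1.84708619e+00]), 'contact_force': array([ 0.92083254, -0.56752089,  0.23773635]), 'torque': array([ 1.58309494e-02,  3.85634897e-05, -1.48314005e-02]), 'opening': 0.0900221339002735}
```

View pics/w1.png

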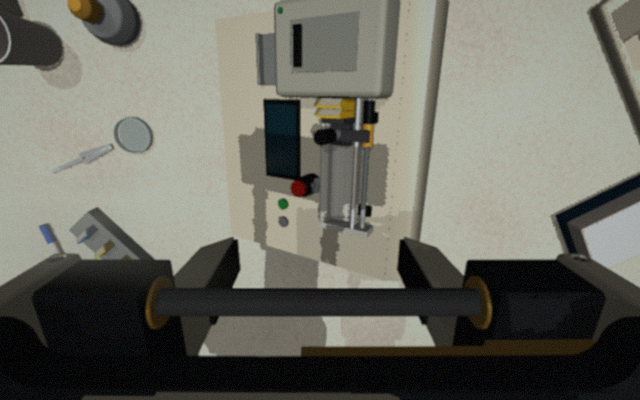

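>>> move_arm([
  [50,0,-20,35,0,0,0],
  [50,0,-20,35,0,0,0],
  [50,0,0,0,0,0,0],
])

```text
time: 2.78
tool_pos: [0.5972, -0.1203, 0.297]
tool_rot: [-3.137, 0.003, -1.842]
contact_force: [0.5, -0.4, -0.1]
opening: 0.0644
```

```bash
python3 - <<'E'
from h import *
print(np.abs(robot.observe()['qvel']).max())
c=snap('wrist','w2');im=c.pop('img'); pickle.dump(c,open('w2.pkl','wb'))
cv2.imwrite('pics/w2z.png',cv2.resize(im[0:260,190:470,::-1],None,fx=2.3,fy=2.3,interpolation=cv2.INTER_CUBIC))
E
```

```text
0.052819445633200346
```

View pics/w2z.png

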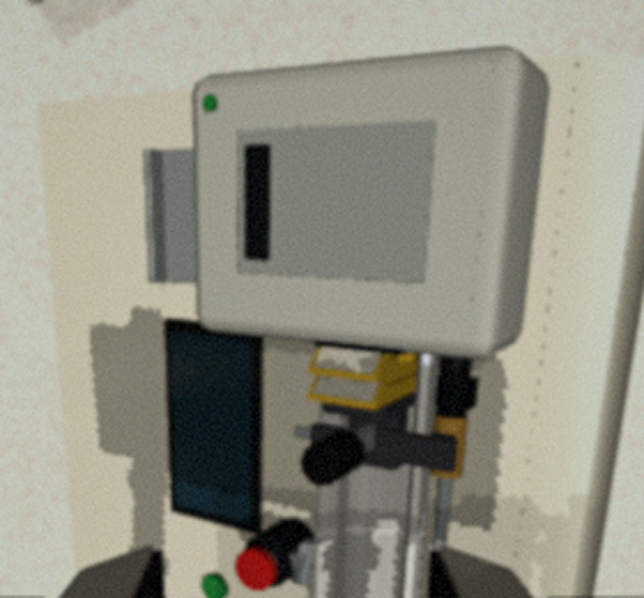

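```bash
cat > fit.py <<'E'
from h import *
from scipy.optimize import least_squares
T,S,W=load('top'),load('side'),load('w2')
z1=lambda x,y:(335+x/3.5-.4,110+y/3.5-.4); z2=lambda x,y:(225+x/4-.4,80+y/4-.4)
zw=lambda x,y:(190+x/2.3-.3,y/2.3-.3)
O=[(W,zw(257,569),(-50,-107,26),1),(W,zw(197,78),(-75,96,36),.3),(W,zw(203,330),(-75,0,36),.4),(W,zw(517,47),(51,96,36),.3),(W,zw(488,352),(51,0,36),.3),
(W,zw(308,400),(-14,-20,40),.7),(W,zw(375,408),(14,-20,40),.7),(W,zw(326,464),(0,-38,60),.7),
(T,z1(254,351),(-50,-107,26),1),(S,z2(400,241),(-50,-107,26),1)]
def f(p):
    R=magR(p[3]); return np.concatenate([w*(c.proj(p[:3]+R@(np.array(m)/1e3))[0]-u) for c,u,m,w in O])
s=least_squares(f,[.63,-.166,.1625,-.245],loss='soft_l1')
print(s.x,np.degrees(s.x[3])); 
for (c,u,m,w),e in zip(O,f(s.x).reshape(-1,2)): print(m,w,np.round(e/w,1))
np.save('mag.npy',s.x)
def overlay(cam,img,p,z):
    R=magR(p[3])
    def L(a,b,col):
        q=cam.proj(np.array([p[:3]+R@(np.array(v)/1e3) for v in(a,b)])); q=((q)*z[2]-np.array(z[:2])*z[2]).astype(int)
        cv2.line(img,tuple(map(int,q[0])),tuple(map(int,q[1])),col,1)
    for x in(-22.5,22.5,-16,16): L((x,0,18 if abs(x)>20 else 0),(x,-146,18 if abs(x)>20 else 0),(0,255,0))
    for y in(0,-146): L((-16,y,0),(16,y,0),(0,255,0))
    for zz in(36,60):
        for a in range(0,360,20):
            c1,c2=[(8*np.cos(np.radians(t)),-38+8*np.sin(np.radians(t)),zz) for t in(a,a+20)];L(c1,c2,(255,0,255))
    for y in(0,-10,-20):
        q=[(-14,y,40),(14,y,40),(14,y,0),(-14,y,0)]
        for i in range(3): L(q[i-1],q[i],(0,0,255))
    q=[(-75,0,36),(51,0,36),(51,96,36),(-75,96,36)]
    for i in range(4): L(q[i-1],q[i],(255,0,0))
    for a in range(0,360,20):
        c1,c2=[(-50+10.5*np.cos(np.radians(t)),-107+10.5*np.sin(np.radians(t)),26) for t in(a,a+20)];L(c1,c2,(255,255,0))
if __name__=='__main__':
    im=cv2.imread('pics/w2z.png');overlay(W,im,s.x,(190,0,2.3));cv2.imwrite('pics/ov1.png',im)
    im=cv2.imread('pics/z1.png');overlay(T,im,s.x,(335,110,3.5));cv2.imwrite('pics/ov2.png',im)
E
python3 fit.py
```

```text
[ 0.6266554  -0.16949424  0.15983258 -0.27937442] -16.006975155308318
(-50, -107, 26) 1 [-0.1 -0.2]
(-75, 96, 36) 0.3 [-6.4 -0. ]
(-75, 0, 36) 0.4 [-5.1  1.1]
(51, 96, 36) 0.3 [ 1.1 -3.2]
(51, 0, 36) 0.3 [1.1 4.4]
(-14, -20, 40) 0.7 [ 2.5 -0.5]
(14, -20, 40) 0.7 [2.8 0.2]
(0, -38, 60) 0.7 [-2.5 -0.1]
(-50, -107, 26) 1 [-0.2  0.5]
(-50, -107, 26) 1 [0.1 1. ]
```

View pics/ov1.png

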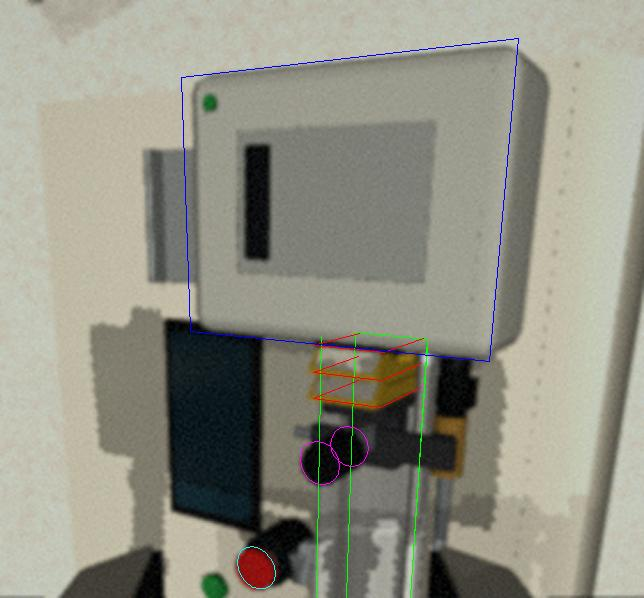

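View pics/ov2.png

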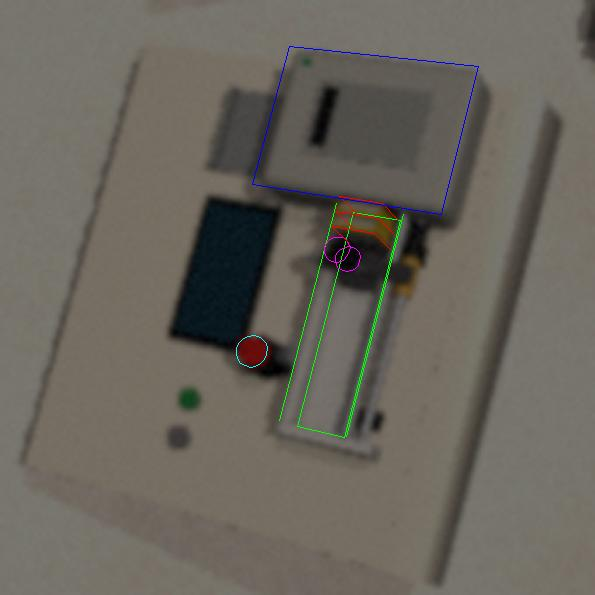

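```bash
sed -i 's/(-14,-20,40),.7/(-16,-20,40),1/; s/(14,-20,40),.7/(12,-20,40),1/; s/zw(326,464),(0,-38,60),.7/zw(331,460),(0,-38,60),1/; s/(W,zw(517.*,.3),(W,zw(488.*,.3),$//' fit.py; sed -i 's/(-75,96,36),.3/(-71,92,36),.5/;s/(-75,0,36),.4/(-71,4,36),.5/;s/^(T,z1(254/(T,z1(346,254),(0,-38,60),.7),(T,z1(254/' fit.py; sed -i 's/,(W,zw(517.*//' fit.py; python3 fit.py
```

```text
[ 0.62667622 -0.17056754  0.16162711 -0.28724415] -16.45787732261427
(-50, -107, 26) 1 [-0.1 -0.1]
(-71, 92, 36) 0.5 [-0.9  3.1]
(-71, 4, 36) 0.5 [-1.1 -3.5]
(-16, -20, 40) 1 [ 1.5 -0.9]
(12, -20, 40) 1 [ 1.8 -0.1]
(0, -38, 60) 1 [-3.7  1.7]
(0, -38, 60) 0.7 [-1.5 -1.1]
(-50, -107, 26) 1 [0.1 0.1]
(-50, -107, 26) 1 [-0.1  0.2]
```

View pics/ov1.png

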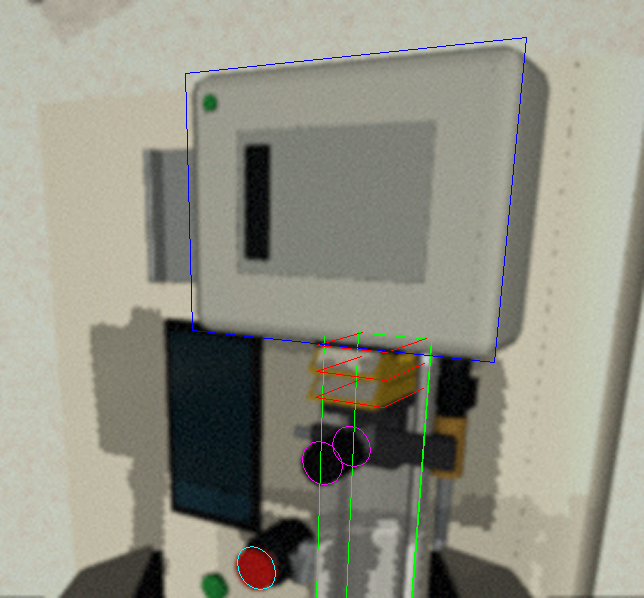

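View pics/ov2.png

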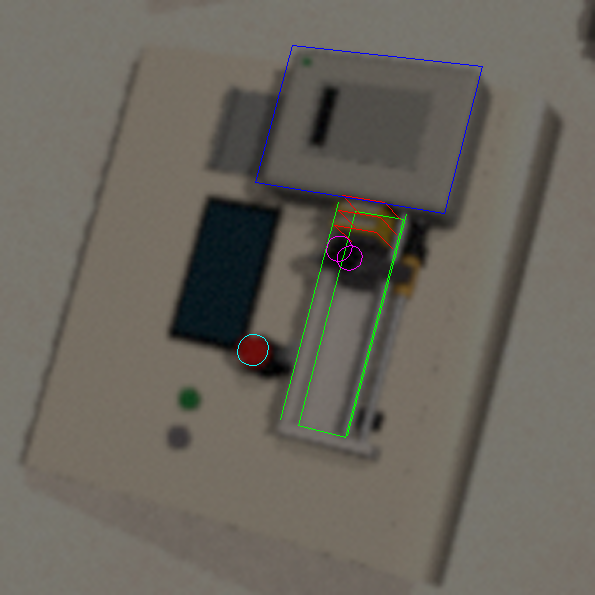

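```bash
cat >> h.py <<'E'
def mg(x,y,z):
    p=np.load('mag.npy');return p[:3]+magR(p[3])@(np.array([x,y,z])/1e3)
def mR(): return magR(np.load('mag.npy')[3])@FLIP
def mpos():
    p=np.load('mag.npy');o=robot.observe(); print('mag TCP',np.round(magR(p[3]).T@(o['tool_pos']-p[:3])*1e3,1), 'F mag',np.round(magR(p[3]).T@o['contact_force'],1),'op',round(o['opening']*1e3,1),'t',o['time'])
E
python3 - <<'E'
from h import *
print(mg(0,-38,110)); plan(mg(0,-38,115),mR(),op=50)
E
```

```text
[ 0.60581521 -0.10705519  0.25688991]
rows 5
[[50,-3.5,-0.9,7.6,-0.002,0.105,0.003],[50,-4.3,-0.9,7.2,-0.002,0.105,0.003],[50,-5.0,-0.9,6.7,-0.002,0.105,0.003],[50,-5.7,-0.9,6.1,-0.002,0.105,0.003],[50,-6.3,-0.9,5.5,-0.002,0.105,0.003]]
```

>>> move_arm([
  [50,-3.5,-1,7,0,0.105,0.003],
  [50,-4,-1,7,0,0.105,0.003],
  [50,-5,-1,6,0,0.105,0.003],
  [50,-6,-1,6,0,0.105,0.003],
  [50,-6,-1,5,0,0.105,0.003],
  [50,0,0,0,0,0,0],
])

```text
time: 3.58
tool_pos: [0.6073, -0.1071, 0.2775]
tool_rot: [-3.104, -0.535, -1.881]
contact_force: [-0.9, -0.5, 0.1]
opening: 0.0501
```

```bash
python3 - <<'E'
from h import *
from fit import overlay
err(mg(0,-38,115),mR()); mpos()
c=snap('wrist','w3');im=c.pop('img'); pickle.dump(c,open('w3.pkl','wb'))
z=cv2.resize(im[0:270,180:480,::-1],None,fx=2.2,fy=2.2,interpolation=cv2.INTER_CUBIC)
cv2.imwrite('pics/w3z.png',z);overlay(Cam(c),z,np.load('mag.npy'),(180,0,2.2));cv2.imwrite('pics/w3o.png',z)
E
```

```text
[ 0.62667622 -0.17056754  0.16162711 -0.28724415] -16.45787732261427
(-50, -107, 26) 1 [-0.1 -0.1]
(-71, 92, 36) 0.5 [-0.9  3.1]
(-71, 4, 36) 0.5 [-1.1 -3.5]
(-16, -20, 40) 1 [ 1.5 -0.9]
(12, -20, 40) 1 [ 1.8 -0.1]
(0, -38, 60) 1 [-3.7  1.7]
(0, -38, 60) 0.7 [-1.5 -1.1]
(-50, -107, 26) 1 [0.1 0.1]
(-50, -107, 26) 1 [-0.1  0.2]
t 3.58 need mm tool [-10.1   2.   12.9] rot [-0.026 -0.011 -0.02 ] F [-0.9 -0.5  0.1] op 50.1
mag TCP [ 10.  -36.6 128. ] F mag [ 0.7 -0.7 -0.3] op 50.1 t 3.575
```

View pics/w3z.png

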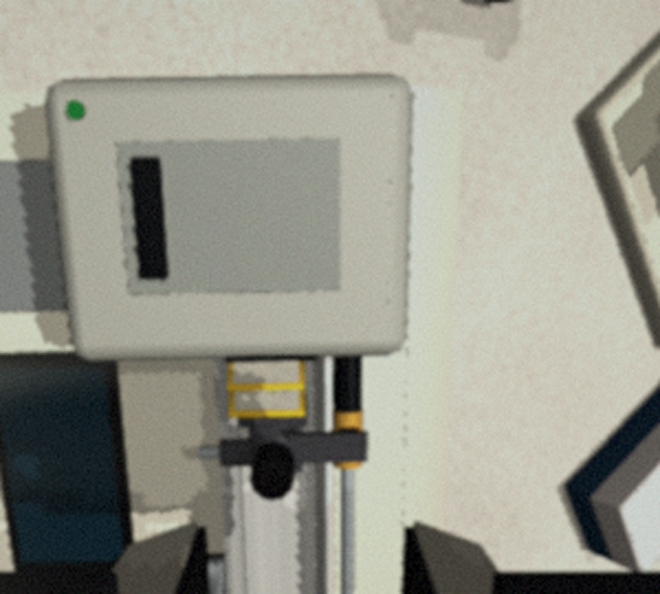

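View pics/w3o.png

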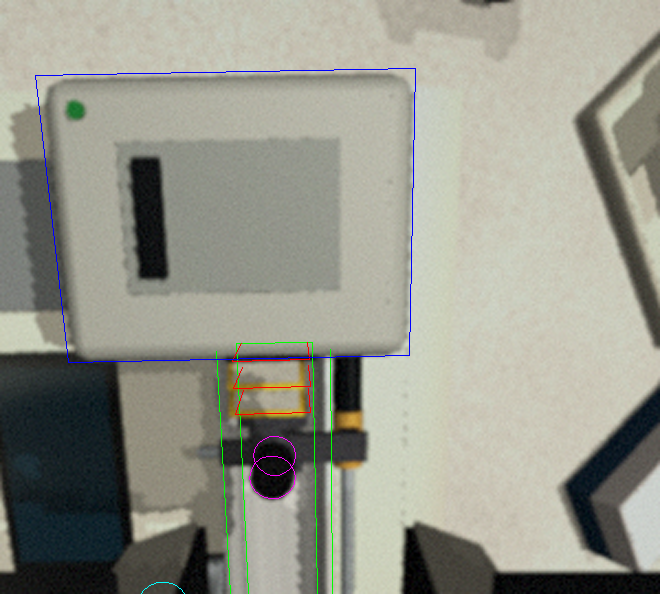

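>>> move_arm([
  [50,-10,2,15,-0.026,-0.011,-0.02],
  [50,0,0,20,0,0,0],
  [50,0,0,15,0,0,0],
  [50,0,0,0,0,0,0],
])

```text
time: 4.12
tool_pos: [0.6007, -0.127, 0.231]
tool_rot: [-3.138, -0.515, -1.866]
contact_force: [-0.2, 0.7, -0.8]
opening: 0.0498
```

```bash
python3 - <<'E'
from h import *
err(mg(0,-38,39),mR()); mpos()
E
```

```text
t 4.12 need mm tool [-4.6  0.8 38.3] rot [ 0.     0.009 -0.007] F [-0.2  0.7 -0.8] op 49.8
mag TCP [  4.9 -37.2  77.3] F mag [-0.9 -0.4 -0.3] op 49.8 t 4.125
```

>>> move_arm([
  [50,-4.5,0.8,10,0,0.009,-0.007],
  [50,0,0,15,0,0,0],
  [50,0,0,12,0,0,0],
  [50,0,0,0,0,0,0],
])

```text
time: 4.62
tool_pos: [0.5956, -0.1417, 0.1947]
tool_rot: [3.141, -0.524, -1.858]
contact_force: [0.4, -0.2, 0.6]
opening: 0.0504
```

```bash
python3 - <<'E'
from h import *
err(mg(0,-38,39),mR()); mpos()
snap('wrist','w4');snap('side','s4');
E
```

```text
t 4.62 need mm tool [-0.2  0.1 -0.9] rot [ 0. -0.  0.] F [ 0.4 -0.2  0.6] op 50.4
mag TCP [  0.2 -37.9  38.1] F mag [0.3 0.5 0.5] op 50.4 t 4.625
```

View pics/w4.png

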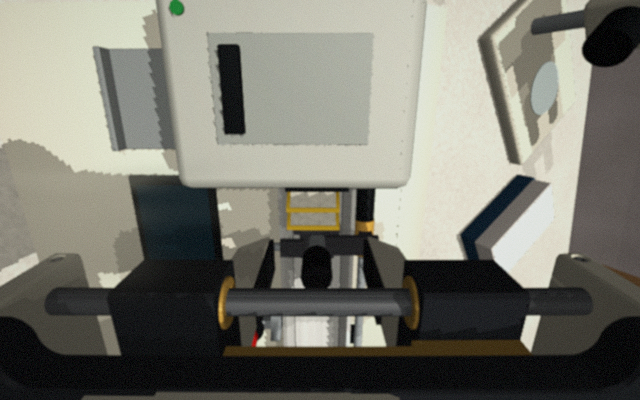

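>>> move_arm([
  [10,0,0,0,0,0,0],
  [10,0,0,0,0,0,0],
  [10,0,0,0,0,0,0],
  [10,0,0,0,0,0,0],
  [10,0,0,0,0,0,0],
], newtons=40)

```text
time: 5.35
tool_pos: [0.5974, -0.1398, 0.1966]
tool_rot: [-3.137, -0.521, -1.859]
contact_force: [0.3, -1.2, -0.9]
opening: 0.0154
```

```bash
python3 - <<'E'
from h import *
mpos()
E
```

```text
mag TCP [ -0.9 -36.8  40.8] F mag [ 0.5  0.6 -1.3] op 15.4 t 5.35
```

>>> move_arm([
  [10,0,10,0,0,0,0],
  [10,0,10,0,0,0,0],
  [10,0,10,0,0,0,0],
  [10,0,10,0,0,0,0],
  [10,0,10,0,0,0,0],
  [10,0,0,0,0,0,0],
])

```text
time: 6.1
tool_pos: [0.5564, -0.1276, 0.1966]
tool_rot: [-3.112, -0.518, -1.862]
contact_force: [5.7, -1.4, -4.3]
opening: 0.0149
```

```bash
python3 - <<'E'
from h import *
mpos();err(mg(0,-111,40),mR())
E
```

```text
mag TCP [ -1.  -79.5  41. ] F mag [-2.4  5.9 -3.5] op 14.9 t 6.1
t 6.1 need mm tool [ 1.1 31.5  0.1] rot [-0.027  0.006 -0.004] F [ 5.7 -1.4 -4.3] op 14.9
```

>>> move_arm([
  [10,0,10,0,-0.02,0,0],
  [10,0,10,0,0,0,0],
  [10,0,10,0,-0.01,0,0],
  [10,0,6,0,0,0,0],
  [10,0,0,0,0,0,0],
])

```text
time: 6.72
tool_pos: [0.529, -0.1193, 0.1966]
tool_rot: [-3.124, -0.515, -1.865]
contact_force: [1.0, 1.5, 0.1]
opening: 0.015
```

```bash
python3 - <<'E'
from h import *
mpos();err(mg(0,-112,40),mR())
E
```

```text
mag TCP [  -1.1 -108.2   41. ] F mag [-1.5  0.6  0.9] op 15.0 t 6.725
t 6.72 need mm tool [1.1 3.8 0.9] rot [-0.014  0.008 -0.006] F [1.  1.5 0.1] op 15.0
```

>>> move_arm([
  [10,0,6,0,0,0,0],
  [10,0,4,0,0,0,0],
  [10,0,0,0,0,0,0],
])

```text
time: 7.1
tool_pos: [0.5227, -0.1175, 0.1966]
tool_rot: [-3.115, -0.515, -1.866]
contact_force: [5.7, -1.2, -4.3]
opening: 0.0151
```

```bash
python3 - <<'E'
from h import *
mpos();err(mg(0,-112,40),mR())
E
```

```text
mag TCP [  -1.1 -114.7   41. ] F mag [-2.6  5.8 -3.5] op 15.1 t 7.1
t 7.1 need mm tool [ 1.1 -2.7  1.1] rot [-0.022  0.009 -0.007] F [ 5.7 -1.2 -4.3] op 15.1
```

>>> move_arm([
  [10,0,-4,0,0,0,0],
  [10,0,-2,0,0,0,0],
  [10,0,0,0,0,0,0],
  [30,0,0,0,0,0,0],
  [40,0,0,0,0,0,0],
  [50,0,0,0,0,0,0],
])

```text
time: 7.85
tool_pos: [0.5279, -0.1195, 0.197]
tool_rot: [-3.117, -0.516, -1.867]
contact_force: [0.1, -0.3, -0.1]
opening: 0.0402
```

```bash
python3 - <<'E'
from h import *
mpos()
o=robot.observe()
E
```

```text
mag TCP [  -0.5 -109.2   41.1] F mag [ 0.2  0.1 -0.2] op 40.2 t 7.85
```

```bash
cat >> h.py <<'E'
RK=np.array([.4781,.286]);RY=np.radians(23.7)
def rR():
    y=np.array([np.cos(RY),np.sin(RY),0]);x=np.array([np.sin(RY),-np.cos(RY),0]);return np.c_[x,-y,[0,0,-1]]
def rk(x,y,z):
    R=rR()@FLIP;return np.r_[RK,0]+R@(np.array([x,y,z])/1e3)
E
python3 - <<'E'
from h import *
p=mg(0,-100,130);print(p,rk(0,19,150))
plan(rk(0,10,140),rR(),op=50,p0=p,R0=mR(),step=50)
E
```

```text
[ 0.54918856 -0.07989967  0.27421041] [0.49549759 0.29363701 0.15      ]
rows 8
[[50,-44.9,20.5,-6.5,0.023,-0.063,-0.086],[50,-46.8,16.5,-4.1,0.023,-0.063,-0.086],[50,-48.2,12.3,-1.4,0.023,-0.063,-0.086],[50,-49.1,8.2,1.4,0.023,-0.063,-0.086],[50,-49.4,4.0,4.3,0.023,-0.063,-0.086],[50,-49.2,-0.1,7.4,0.023,-0.063,-0.086],[50,-48.5,-4.1,10.5,0.023,-0.063,-0.086],[50,-47.2,-7.9,13.6,0.023,-0.063,-0.086]]
```

>>> move_arm([
  [50,0,0,-30,0,0,0],
  [50,0,-3,-40,0,0,0],
  [50,0,-3,-30,0,0,0],
  [50,-45,20,-6,0.023,-0.063,-0.086],
  [50,-47,16,-4,0.023,-0.063,-0.086],
  [50,-48,12,-1,0.023,-0.063,-0.086],
  [50,-49,8,1,0.023,-0.063,-0.086],
  [50,-49,4,4,0.023,-0.063,-0.086],
  [50,-49,0,7,0.023,-0.063,-0.086],
  [50,-48,-4,10,0.023,-0.063,-0.086],
  [50,-47,-8,10,0.023,-0.063,-0.086],
  [50,0,0,0,0,0,0],
])

```text
time: 9.35
tool_pos: [0.4804, 0.3067, 0.1565]
tool_rot: [-3.115, 0.008, -1.13]
contact_force: [0.4, -0.7, -0.4]
opening: 0.0502
```

```bash
python3 - <<'E'
from h import *
err(rk(0,10,140),rR())
for n in('top','side','wrist'):
    c=snap(n,n+'5');im=c.pop('img')
    pickle.dump(c,open(n+'5.pkl','wb'))
    if n=='side': cv2.imwrite('pics/s5z.png',cv2.resize(im[80:175,245:375,::-1],None,fx=4,fy=4,interpolation=cv2.INTER_CUBIC))
E
```

```text
t 9.35 need mm tool [18.2  1.3 16.3] rot [-0.027  0.009  0.027] F [ 0.4 -0.7 -0.4] op 50.2
```

View pics/s5z.png

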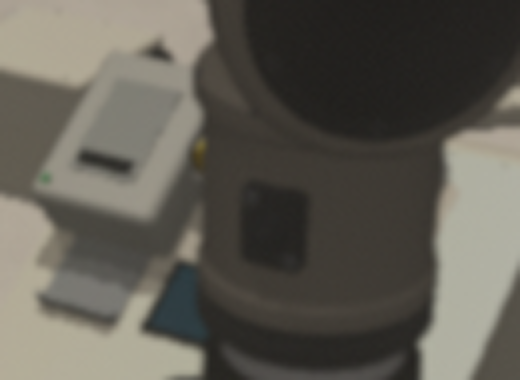

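View pics/wrist5.png

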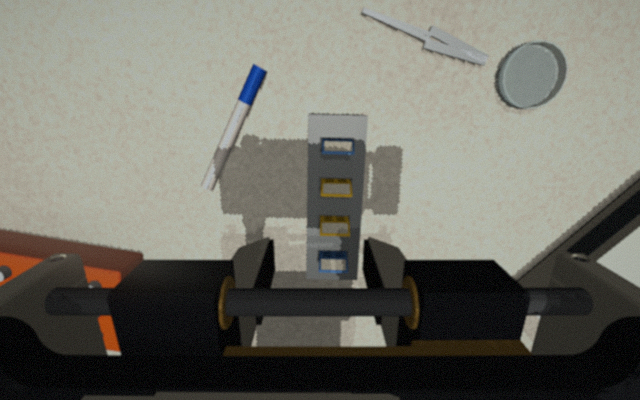

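```bash
python3 - <<'E'
from h import *
c=Cam(pickle.load(open('wrist5.pkl','rb')))
im=cv2.imread('pics/wrist5.png')[90:300,230:430]; im=cv2.resize(im,None,fx=3,fy=3,interpolation=cv2.INTER_CUBIC)
def P(x,y,z): return tuple(int(v) for v in (c.proj(rk(x,y,z))[0]-[230,90])*3)
q=[(-27,-84,26),(27,-84,26),(27,84,26),(-27,84,26)]
for i in range(4): cv2.line(im,P(*q[i-1]),P(*q[i]),(0,255,0),1)
for s in(-57,-19,19,57):
    q=[(-14,s-5,50),(14,s-5,50),(14,s+5,26),(-14,s+5,26)]
    for i in range(4): cv2.line(im,P(*q[i-1]),P(*q[i]),(0,0,255),1)
cv2.imwrite('pics/ov5.png',im)
t=cv2.imread('pics/top5.png');cv2.imwrite('pics/t5z.png',cv2.resize(t[110:280,335:505],None,fx=3.5,fy=3.5,interpolation=cv2.INTER_CUBIC))
E
```

```text
(no output)
```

View pics/ov5.png

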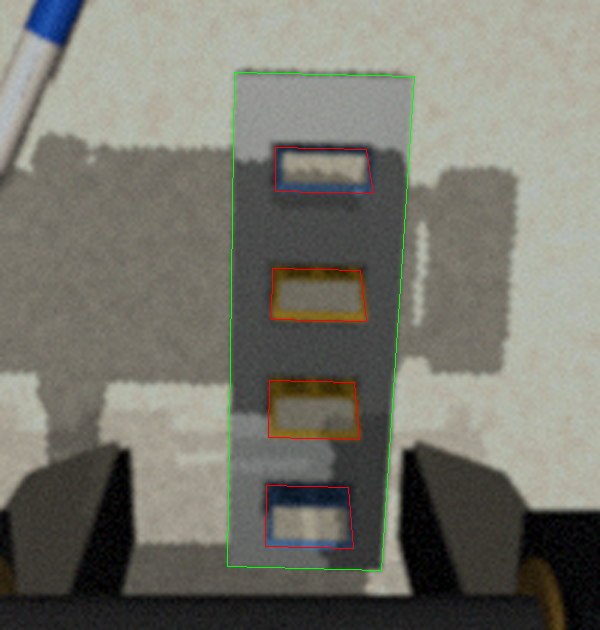

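View pics/t5z.png

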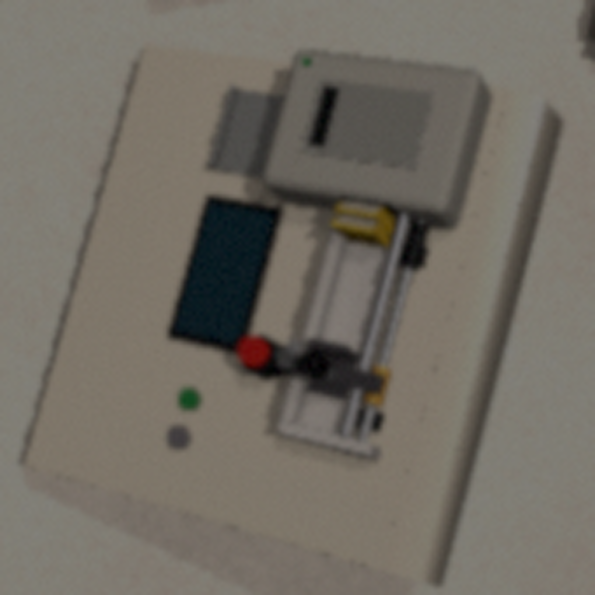

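```bash
python3 - <<'E'
from h import *
err(rk(0,19,80),rR())
E
```

```text
t 9.5 need mm tool [16.3 -5.3 77.8] rot [-0.029  0.007  0.023] F [-0.   1.2 -0.3] op 50.1
```

>>> move_arm([
  [50,9,-3,20,-0.029,0.007,0.023],
  [50,8,-3,25,0,0,0],
  [50,0,0,25,0,0,0],
  [50,0,0,0,0,0,0],
])

```text
time: 10.0
tool_pos: [0.4987, 0.2877, 0.0892]
tool_rot: [-3.138, -0.003, -1.165]
contact_force: [-0.1, 0.7, -0.1]
opening: 0.05
```

```bash
python3 - <<'E'
from h import *
err(rk(0,19,35),rR())
E
```

```text
t 10.0 need mm tool [-6.9  0.8 54.2] rot [-0.003 -0.003 -0.008] F [-0.1  0.7 -0.1] op 50.0
```

>>> move_arm([
  [50,-6,1,20,0,-0.003,-0.008],
  [50,0,0,20,0,0,0],
  [50,0,0,0,0,0,0],
])

```text
time: 10.38
tool_pos: [0.499, 0.292, 0.053]
tool_rot: [-3.132, -0.002, -1.16]
contact_force: [0.5, -0.4, -0.2]
opening: 0.0496
```

```bash
python3 - <<'E'
from h import *
err(rk(0,19,35),rR())
E
```

```text
t 10.38 need mm tool [-2.9  2.7 18. ] rot [-0.01  -0.002 -0.003] F [ 0.5 -0.4 -0.2] op 49.6
```

>>> move_arm([
  [50,-2.5,2.5,8,-0.01,-0.002,-0.003],
  [50,0,0,7,0,0,0],
  [50,0,0,0,0,0,0],
])

```text
time: 10.75
tool_pos: [0.4975, 0.2937, 0.0404]
tool_rot: [-3.137, 0.0, -1.158]
contact_force: [0.5, 0.2, 0.5]
opening: 0.0501
```

```bash
python3 - <<'E'
from h import *
err(rk(0,19,35),rR());snap('wrist','w6')
E
```

```text
t 10.75 need mm tool [-0.7  1.8  5.3] rot [-0.004  0.    -0.   ] F [0.5 0.2 0.5] op 50.1
```

View pics/w6.png

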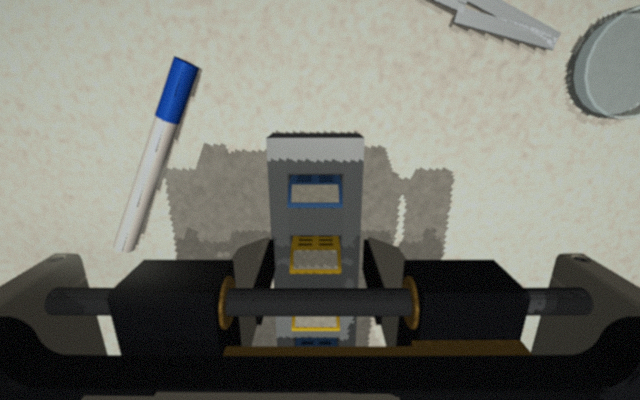

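>>> move_arm([
  [50,-0.7,1.5,5,-0.004,0,0],
  [50,0,0,0,0,0,0],
])

```text
time: 11.05
tool_pos: [0.496, 0.2939, 0.0357]
tool_rot: [-3.141, 0.0, -1.157]
contact_force: [0.3, 0.4, 0.2]
opening: 0.0497
```

```bash
python3 - <<'E'
from h import *
err(rk(0,19,35),rR());c=snap('wrist','w7')
im=c['img'][180:330,220:420,::-1].copy(); im=cv2.resize(im,None,fx=3.5,fy=3.5,interpolation=cv2.INTER_CUBIC)
c=Cam(c)
R=Ro.from_euler('xyz',robot.observe()['tool_rot']).as_matrix();p=robot.observe()['tool_pos']
for sx in(-25,25):
  for a,b in(((sx,-9.5,0),(sx,9.5,0)),):
    A,B=[tuple(int(v) for v in (c.proj(p+R@(np.array(q)/1e3))[0]-[220,180])*3.5) for q in(a,b)]; cv2.line(im,A,B,(0,0,255),2)
def P(x,y,z): return tuple(int(v) for v in (c.proj(rk(x,y,z))[0]-[220,180])*3.5)
for s in(-19,19):
    q=[(-14,s-5,50),(14,s-5,50),(14,s+5,26),(-14,s+5,26)]
    for i in range(4): cv2.line(im,P(*q[i-1]),P(*q[i]),(0,255,0),1)
cv2.imwrite('pics/w7z.png',im)
E
```

```text
t 11.05 need mm tool [0.  0.6 0.7] rot [-0.001  0.    -0.   ] F [0.3 0.4 0.2] op 49.7
```

View pics/w7z.png

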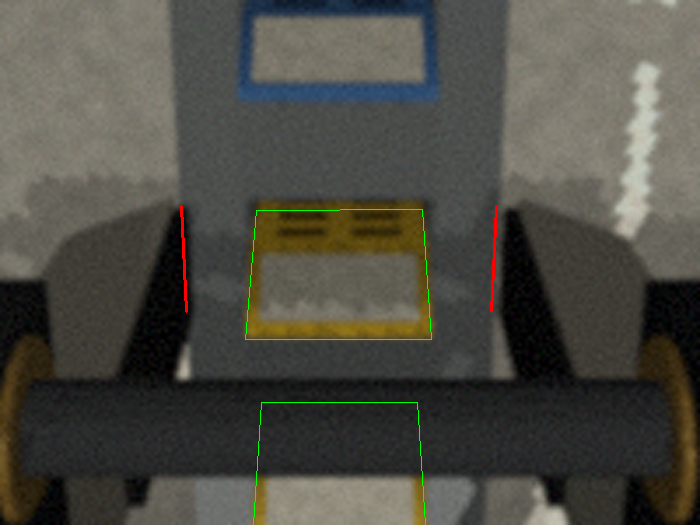

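Pads and cassette are aligned (cassette at 246–432, fingers at 180/495 in the zoom). Closing.

>>> move_arm([
  [20,0,0.5,0,0,0,0],
  [20,0,0,0,0,0,0],
  [20,0,0,0,0,0,0],
  [20,0,0,0,0,0,0],
  [20,0,0,0,0,0,0],
], newtons=15)

```text
time: 11.72
tool_pos: [0.496, 0.2939, 0.0362]
tool_rot: [-3.14, 0.0, -1.157]
contact_force: [0.6, 0.1, -0.7]
opening: 0.0276
```

```bash
python3 - <<'E'
from h import *
err(rk(0,19,35),rR());c=snap('wrist','w8')
E
```

```text
t 11.72 need mm tool [0.  0.5 1.2] rot [-0.002  0.    -0.   ] F [ 0.6  0.1 -0.7] op 27.6
```

```bash
python3 - <<'E'
from h import *
p=rk(0,19.5,140);print(mg(0,-30,90))
plan(mg(0,-30,110),mR(),op=20,p0=p,R0=rR(),step=48)
E
```

```text
[ 0.61065434 -0.11891196  0.2395694 ]
rows 10
[[20,41.6,5.4,-11.7,-0.018,0.05,0.068],[20,42.5,2.8,-9.5,-0.018,0.05,0.068],[20,43.0,-0.0,-7.3,-0.018,0.05,0.068],[20,43.2,-2.8,-5.2,-0.018,0.05,0.068],[20,43.1,-5.7,-3.1,-0.018,0.05,0.068],[20,42.7,-8.6,-1.1,-0.018,0.05,0.068],[20,42.0,-11.5,0.9,-0.018,0.05,0.068],[20,41.1,-14.4,2.7,-0.018,0.05,0.068],[20,39.8,-17.2,4.4,-0.018,0.05,0.068],[20,38.2,-20.0,6.1,-0.018,0.05,0.068]]
```

>>> move_arm([
  [20,0,0,-10,0,0,0],
  [20,0,0,-15,0,0,0],
  [20,0,0,-20,0,0,0],
  [20,0,0,-35,0,0,0],
  [20,0,0,-35,0,0,0],
  [20,0,0,0,0,0,0],
])

```text
time: 12.52
tool_pos: [0.4965, 0.2941, 0.1602]
tool_rot: [-3.135, 0.0, -1.157]
contact_force: [0.4, 0.2, 0.0]
opening: 0.0278
```

```bash
python3 - <<'E'
from h import *
err(rk(0,19.5,140),rR());snap('wrist','w9')
E
```

```text
t 12.53 need mm tool [-0.   0.7 20.2] rot [-0.007  0.    -0.   ] F [0.4 0.2 0. ] op 27.8
```

View pics/w9.png

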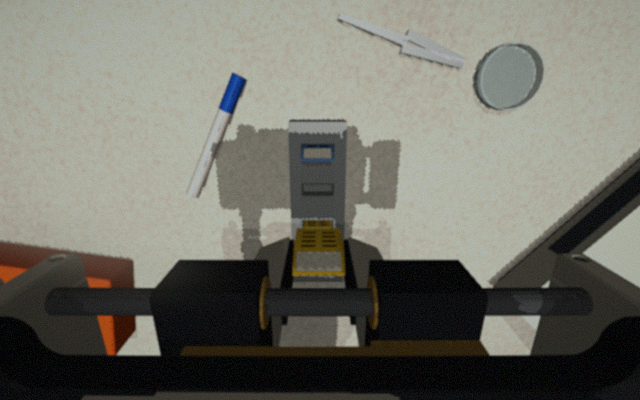

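>>> move_arm([
  [20,41,5,-10,-0.018,0.05,0.068],
  [20,42,3,-8,-0.018,0.05,0.068],
  [20,43,0,-6,-0.018,0.05,0.068],
  [20,43,-3,-4,-0.018,0.05,0.068],
  [20,43,-6,-2,-0.018,0.05,0.068],
  [20,42,-9,0,-0.018,0.05,0.068],
  [20,42,-11,0,-0.018,0.05,0.068],
  [20,41,-14,0,-0.018,0.05,0.068],
  [20,38,-17,2,-0.018,0.05,0.068],
  [20,20,-15,3,-0.018,0.05,0.068],
  [20,0,0,0,0,0,0],
])

```text
time: 13.95
tool_pos: [0.6062, -0.0987, 0.2605]
tool_rot: [3.127, -0.543, -1.867]
contact_force: [-1.4, 0.3, -0.2]
opening: 0.0277
```

```bash
python3 - <<'E'
from h import *
err(mg(0,-30,70),mR());mpos()
E
```

```text
t 13.95 need mm tool [  4.2 -10.9  47.1] rot [ 0.019 -0.019 -0.008] F [-1.4  0.3 -0.2] op 27.7
mag TCP [ -5.2 -40.  117.2] F mag [-0.1 -1.4 -0.2] op 27.7 t 13.95
```

>>> move_arm([
  [20,3,-6,20,0.019,-0.019,-0.008],
  [20,0,-3,18,0,0,0],
  [20,0,0,0,0,0,0],
])

```text
time: 14.32
tool_pos: [0.6065, -0.1198, 0.2258]
tool_rot: [3.135, -0.52, -1.848]
contact_force: [-0.2, 0.4, -0.5]
opening: 0.0274
```

```bash
python3 - <<'E'
from h import *
from fit import overlay
err(mg(0,-30,70),mR());mpos()
c=snap('wrist','w10');im=c.pop('img')
z=cv2.resize(im[80:330,200:440,::-1],None,fx=2.5,fy=2.5,interpolation=cv2.INTER_CUBIC)
cv2.imwrite('pics/w10z.png',z)
E
```

```text
[ 0.62667622 -0.17056754  0.16162711 -0.28724415] -16.45787732261427
(-50, -107, 26) 1 [-0.1 -0.1]
(-71, 92, 36) 0.5 [-0.9  3.1]
(-71, 4, 36) 0.5 [-1.1 -3.5]
(-16, -20, 40) 1 [ 1.5 -0.9]
(12, -20, 40) 1 [ 1.8 -0.1]
(0, -38, 60) 1 [-3.7  1.7]
(0, -38, 60) 0.7 [-1.5 -1.1]
(-50, -107, 26) 1 [0.1 0.1]
(-50, -107, 26) 1 [-0.1  0.2]
t 14.32 need mm tool [ 5.2 -3.7  7.1] rot [0.002 0.003 0.009] F [-0.2  0.4 -0.5] op 27.4
mag TCP [ -5.1 -33.8  77.1] F mag [-0.5 -0.3 -0.2] op 27.4 t 14.325
```

View pics/w10z.png

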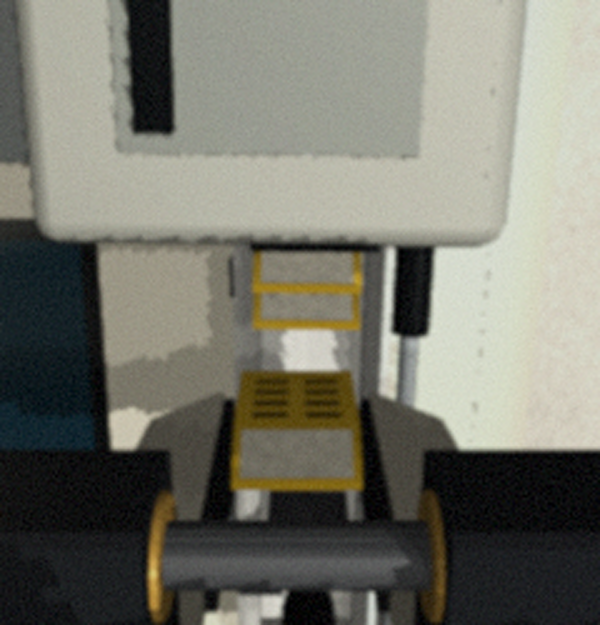

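>>> move_arm([
  [20,4,-2.5,5,0,0.003,0.009],
  [20,1,0,4,0,0,0],
  [20,0,0,0,0,0,0],
])

```text
time: 14.75
tool_pos: [0.6073, -0.1277, 0.2225]
tool_rot: [-3.139, -0.522, -1.859]
contact_force: [1.1, -0.3, -0.2]
opening: 0.0277
```

```bash
python3 - <<'E'
from h import *
err(mg(-.5,-30,27),mR());mpos()
E
```

```text
t 14.75 need mm tool [-0.  -0.6 43.6] rot [-0.002  0.001 -0.001] F [ 1.1 -0.3 -0.2] op 27.7
mag TCP [ -0.4 -30.7  70.6] F mag [-0.2  1.2 -0.2] op 27.7 t 14.75
```

>>> move_arm([
  [20,0,0,10,0,0,0],
  [20,0,0,10,0,0,0],
  [20,0,0,4,0,0,0],
  [20,0,0,0,0,0,0],
])

```text
time: 15.25
tool_pos: [0.6035, -0.1399, 0.2]
tool_rot: [-3.14, -0.522, -1.858]
contact_force: [-0.2, 0.3, -0.1]
opening: 0.0277
```

```bash
python3 - <<'E'
from h import *
err(mg(-.5,-30,27),mR());mpos()
E
```

```text
t 15.25 need mm tool [ 0.1 -0.8 17.7] rot [-0.002  0.001 -0.   ] F [-0.2  0.3 -0.1] op 27.7
mag TCP [ -0.6 -30.9  44.7] F mag [-0.3 -0.2 -0. ] op 27.7 t 15.25
```

>>> move_arm([
  [20,0,0,6,0,0,0],
  [20,0,0,6,0,0,0],
  [20,0,0,2,0,0,0],
  [20,0,0,0,0,0,0],
])

```text
time: 15.75
tool_pos: [0.6016, -0.147, 0.1872]
tool_rot: [-3.139, -0.522, -1.859]
contact_force: [-1.4, -0.1, 0.3]
opening: 0.0275
```

```bash
python3 - <<'E'
from h import *
err(mg(-.5,-30,27),mR());mpos()
E
```

```text
t 15.75 need mm tool [ 0.1 -0.7  2.9] rot [-0.002  0.002 -0.   ] F [-1.4 -0.1  0.3] op 27.5
mag TCP [ -0.6 -30.7  29.9] F mag [ 0.5 -1.3 -0. ] op 27.5 t 15.75
```

>>> move_arm([
  [20,0,-2,2,0,0,0],
  [20,0,-1.5,1.5,0,0,0],
  [20,0,0,0.5,0,0,0],
  [20,0,0,0,0,0,0],
])

```text
time: 16.25
tool_pos: [0.6024, -0.1473, 0.1868]
tool_rot: [3.14, -0.522, -1.858]
contact_force: [-0.4, -0.1, -0.4]
opening: 0.0277
```

```bash
python3 - <<'E'
from h import *
mpos()
c=snap('wrist','w11');im=c.pop('img')
z=cv2.resize(im[80:330,200:440,::-1],None,fx=2.5,fy=2.5,interpolation=cv2.INTER_CUBIC)
cv2.imwrite('pics/w11z.png',z)
E
```

```text
mag TCP [ -0.8 -29.9  29.5] F mag [-0.  -0.3 -0.4] op 27.7 t 16.25
```

View pics/w11z.png

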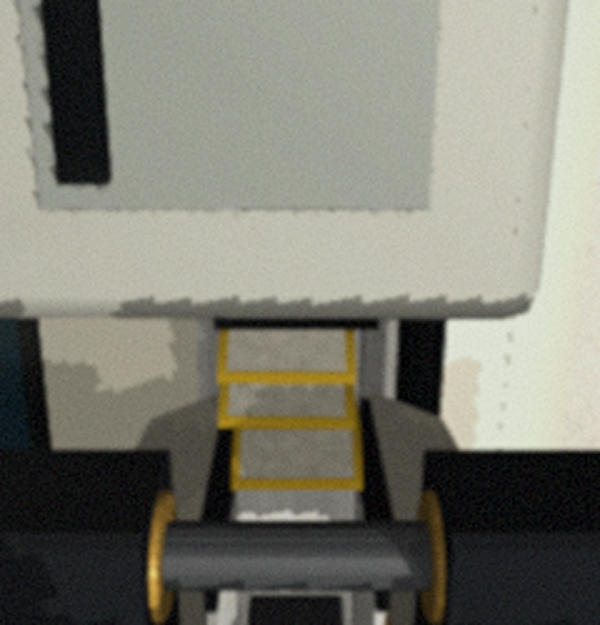

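>>> move_arm([
  [20,0,0,4,0,0,0],
  [20,0,0,2,0,0,0],
])

```text
time: 16.55
tool_pos: [0.6024, -0.148, 0.1853]
tool_rot: [-3.138, -0.519, -1.86]
contact_force: [-3.9, 6.4, 8.5]
opening: 0.0278
```

```bash
python3 - <<'E'
from h import *
mpos()
E
```

```text
mag TCP [ -0.9 -29.6  27.9] F mag [-0.1 -5.5  9.9] op 27.8 t 16.55
```

>>> move_arm([
  [34,0,0,0,0,0,0],
  [38,0,0,0,0,0,0],
  [40,0,0,0,0,0,0],
])

```text
time: 16.92
tool_pos: [0.6028, -0.1484, 0.1851]
tool_rot: [-3.137, -0.52, -1.86]
contact_force: [0.1, -0.2, -0.6]
opening: 0.0395
```

```bash
python3 - <<'E'
from h import *
mpos()
E
```

```text
mag TCP [ -0.8 -29.2  27.6] F mag [-0.1  0.1 -0.7] op 39.5 t 16.925
```

>>> move_arm([
  [40,0,0,-15,0,0,0],
  [40,0,0,-20,0,0,0],
  [40,0,0,-20,0,0,0],
  [40,0,0,0,0,0,0],
])

```text
time: 17.42
tool_pos: [0.6117, -0.1209, 0.2361]
tool_rot: [-3.135, -0.519, -1.862]
contact_force: [-0.0, -0.2, 0.3]
opening: 0.0398
```

```bash
python3 - <<'E'
from h import *
mpos()
c=snap('wrist','w12');im=c.pop('img')
z=cv2.resize(im[80:330,200:440,::-1],None,fx=2.5,fy=2.5,interpolation=cv2.INTER_CUBIC)
cv2.imwrite('pics/w12z.png',z)
E
```

```text
mag TCP [ -0.4 -28.4  86.2] F mag [0.4 0.1 0.2] op 39.8 t 17.425
```

View pics/w12z.png

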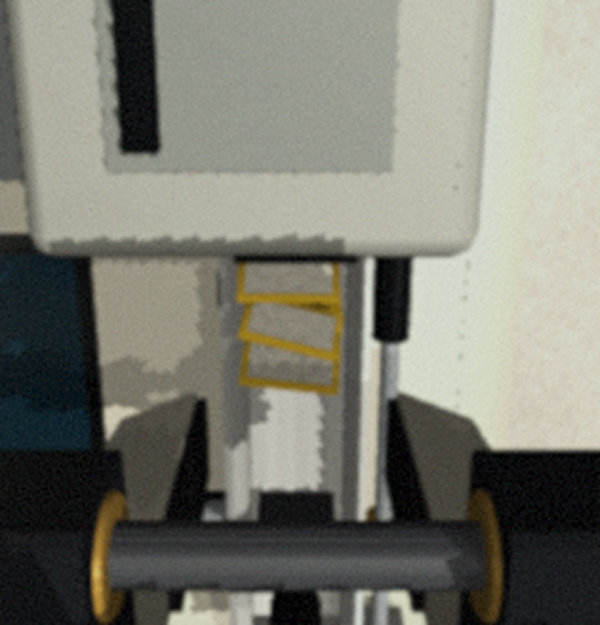

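```bash
python3 - <<'E'
from h import *
mpos()
plan(rk(0,-15,110),rR(),op=46,p0=mg(0,-35,125),R0=mR(),step=48)
E
```

```text
mag TCP [ -0.5 -28.8  85. ] F mag [0.4 0.3 0.2] op 39.9 t 17.475
rows 10
[[46,-36.0,24.8,-2.3,0.018,-0.05,-0.068],[46,-37.7,22.3,-0.9,0.018,-0.05,-0.068],[46,-39.2,19.6,0.6,0.018,-0.05,-0.068],[46,-40.3,16.9,2.3,0.018,-0.05,-0.068],[46,-41.2,14.2,4.1,0.018,-0.05,-0.068],[46,-41.9,11.5,5.9,0.018,-0.05,-0.068],[46,-42.2,8.7,7.8,0.018,-0.05,-0.068],[46,-42.3,6.0,9.8,0.018,-0.05,-0.068],[46,-42.0,3.3,11.8,0.018,-0.05,-0.068],[46,-41.5,0.7,13.9,0.018,-0.05,-0.068]]
```

>>> move_arm([
  [46,-5,3,-40,0,0,0],
  [46,-36,25,-5,0.018,-0.05,-0.068],
  [46,-38,22,-1,0.018,-0.05,-0.068],
  [46,-39,20,0,0.018,-0.05,-0.068],
  [46,-40,17,2,0.018,-0.05,-0.068],
  [46,-41,14,4,0.018,-0.05,-0.068],
  [46,-42,11,6,0.018,-0.05,-0.068],
  [46,-42,9,8,0.018,-0.05,-0.068],
  [46,-42,6,10,0.018,-0.05,-0.068],
  [46,-38,3,10,0.018,-0.05,-0.068],
  [46,-20,0,10,0.018,-0.05,-0.068],
  [46,0,0,0,0,0,0],
])

```text
time: 18.98
tool_pos: [0.4688, 0.2683, 0.1089]
tool_rot: [3.138, 0.016, -1.148]
contact_force: [0.2, -0.9, -0.2]
opening: 0.0456
```

```bash
python3 - <<'E'
from h import *
err(rk(0,-19,80),rR())
E
```

```text
t 18.98 need mm tool [-12.    3.1  29.1] rot [0.004 0.016 0.009] F [ 0.2 -0.9 -0.2] op 45.6
```

>>> move_arm([
  [46,-8,2,12,0.004,0.016,0.009],
  [46,-3,1,10,0,0,0],
  [46,0,0,0,0,0,0],
])

```text
time: 19.35
tool_pos: [0.4628, 0.2754, 0.0868]
tool_rot: [-3.141, -0.003, -1.162]
contact_force: [-0.3, -0.1, 0.6]
opening: 0.0461
```

```bash
python3 - <<'E'
from h import *
err(rk(0,-19,35),rR())
E
```

```text
t 19.35 need mm tool [-3.7  0.8 51.8] rot [-0.    -0.003 -0.005] F [-0.3 -0.1  0.6] op 46.1
```

>>> move_arm([
  [46,-3,1,15,0,-0.003,-0.005],
  [46,-0.5,0.5,15,0,0,0],
  [46,0,0,6,0,0,0],
  [46,0,0,0,0,0,0],
])

```text
time: 19.85
tool_pos: [0.4608, 0.2772, 0.0484]
tool_rot: [-3.141, -0.0, -1.159]
contact_force: [-0.0, -0.8, 0.0]
opening: 0.0461
```

```bash
python3 - <<'E'
from h import *
err(rk(0,-19,35),rR())
E
```

```text
t 19.85 need mm tool [-1.1 -0.4 13.4] rot [-0.    -0.    -0.002] F [-0.  -0.8  0. ] op 46.1
```

>>> move_arm([
  [46,-1,0,8,0,0,0],
  [46,0,0,5,0,0,0],
  [46,0,0,1,0,0,0],
])

```text
time: 20.23
tool_pos: [0.4608, 0.2783, 0.034]
tool_rot: [-3.14, -0.0, -1.159]
contact_force: [-0.2, 0.3, -0.7]
opening: 0.0462
```

```bash
python3 - <<'E'
from h import *
err(rk(0,-19,35),rR())
c=snap('wrist','w13');im=c['img'][180:330,220:420,::-1].copy(); im=cv2.resize(im,None,fx=3.5,fy=3.5,interpolation=cv2.INTER_CUBIC)
cv2.imwrite('pics/w13z.png',im)
E
```

```text
t 20.23 need mm tool [-0.1  0.1 -1. ] rot [-0.001 -0.    -0.002] F [-0.2  0.3 -0.7] op 46.2
```

View pics/w13z.png

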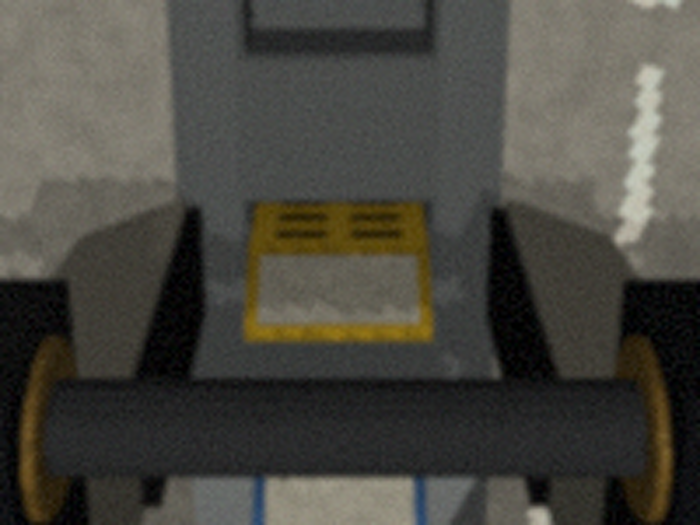

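Cassette at (246–434, 200–340) centred between the fingers; close and lift.

>>> move_arm([
  [20,0,0,0,0,0,0],
  [20,0,0,0,0,0,0],
  [20,0,0,0,0,0,0],
  [20,0,0,0,0,0,0],
], newtons=15)

```text
time: 20.78
tool_pos: [0.4611, 0.2785, 0.0345]
tool_rot: [-3.139, -0.0, -1.159]
contact_force: [0.2, 0.6, -0.1]
opening: 0.0276
```

```bash
python3 - <<'E'
from h import *
err(rk(0,-19,35),rR())
plan(mg(0,-45,110),mR(),op=20,p0=rk(0,-19,150),R0=rR(),step=48)
E
```

```text
t 20.77 need mm tool [-0.   0.4 -0.5] rot [-0.003 -0.    -0.002] F [ 0.2  0.6 -0.1] op 27.6
rows 9
[[20,45.2,3.0,-11.9,-0.02,0.056,0.076],[20,45.9,-0.2,-9.3,-0.02,0.056,0.076],[20,46.2,-3.5,-6.8,-0.02,0.056,0.076],[20,46.1,-6.9,-4.3,-0.02,0.056,0.076],[20,45.6,-10.4,-1.9,-0.02,0.056,0.076],[20,44.7,-13.8,0.3,-0.02,0.056,0.076],[20,43.5,-17.2,2.5,-0.02,0.056,0.076],[20,41.9,-20.5,4.5,-0.02,0.056,0.076],[20,39.9,-23.7,6.3,-0.02,0.056,0.076]]
```

>>> move_arm([
  [20,0,0,-12,0,0,0],
  [20,0,0,-20,0,0,0],
  [20,0,0,-30,0,0,0],
  [20,0,0,-40,0,0,0],
  [20,0,0,-20,0,0,0],
  [20,0,0,0,0,0,0],
])

```text
time: 21.52
tool_pos: [0.4612, 0.2784, 0.1642]
tool_rot: [-3.136, -0.0, -1.159]
contact_force: [-0.4, 0.7, -0.5]
opening: 0.0275
```

```bash
python3 - <<'E'
from h import *
err(rk(0,-19,150),rR())
E
```

```text
t 21.52 need mm tool [-0.1  0.6 14.2] rot [-0.005 -0.    -0.002] F [-0.4  0.7 -0.5] op 27.5
```

>>> move_arm([
  [20,45,3,-11,-0.02,0.056,0.076],
  [20,46,0,-9,-0.02,0.056,0.076],
  [20,46,-3,-7,-0.02,0.056,0.076],
  [20,46,-7,-4,-0.02,0.056,0.076],
  [20,45,-10,-2,-0.02,0.056,0.076],
  [20,45,-14,0,-0.02,0.056,0.076],
  [20,43,-17,2,-0.02,0.056,0.076],
  [20,38,-20,3,-0.02,0.056,0.076],
  [20,20,-20,4,-0.02,0.056,0.076],
  [20,0,0,0,0,0,0],
])

```text
time: 22.78
tool_pos: [0.5948, -0.093, 0.2601]
tool_rot: [3.142, -0.542, -1.878]
contact_force: [-0.1, 0.8, 0.9]
opening: 0.0276
```

```bash
python3 - <<'E'
from h import *
err(mg(-.5,-45,75),mR());mpos()
E
```

```text
t 22.77 need mm tool [ 6.  -8.1 43. ] rot [ 0.01  -0.018 -0.017] F [-0.1  0.8  0.9] op 27.6
mag TCP [ -7.4 -52.6 117.9] F mag [-0.2 -0.3  1.2] op 27.6 t 22.775
```

>>> move_arm([
  [20,6,-4,15,0.01,-0.018,-0.017],
  [20,2,-2,15,0,0,0],
  [20,0,0,5,0,0,0],
  [20,0,0,0,0,0,0],
])

```text
time: 23.28
tool_pos: [0.5914, -0.1161, 0.2305]
tool_rot: [3.135, -0.521, -1.85]
contact_force: [0.1, 0.0, -0.1]
opening: 0.0281
```

```bash
python3 - <<'E'
from h import *
err(mg(-.5,-45,50),mR());mpos()
c=snap('wrist','w14');im=c.pop('img')
z=cv2.resize(im[80:330,200:440,::-1],None,fx=2.5,fy=2.5,interpolation=cv2.INTER_CUBIC)
cv2.imwrite('pics/w14z.png',z)
E
```

```text
t 23.27 need mm tool [ 1.8 -4.4 30.7] rot [0.003 0.002 0.007] F [ 0.1  0.  -0.1] op 28.1
mag TCP [ -2.2 -49.3  80.8] F mag [-0.1  0.1 -0. ] op 28.1 t 23.275
```

View pics/w14z.png

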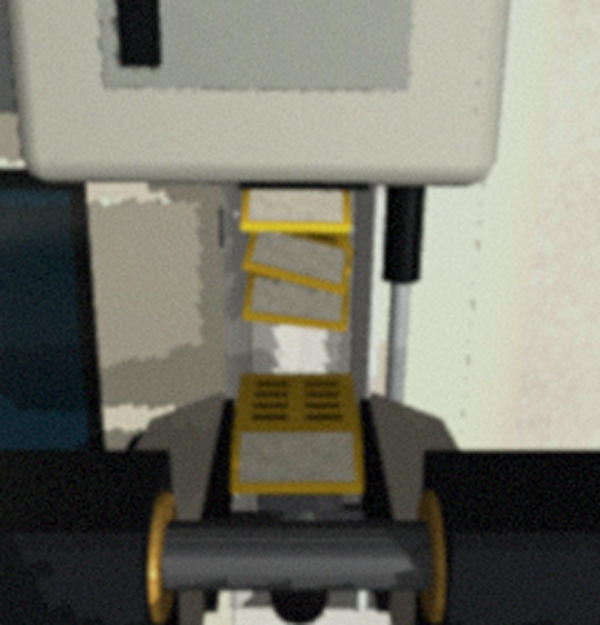

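>>> move_arm([
  [20,1.5,-1.5,10,0.003,0.002,0.007],
  [20,0,-0.5,10,0,0,0],
  [20,0,0,5,0,0,0],
  [20,0,0,0,0,0,0],
])

```text
time: 23.82
tool_pos: [0.5896, -0.13, 0.2086]
tool_rot: [-3.14, -0.523, -1.858]
contact_force: [-0.7, -0.6, -0.4]
opening: 0.0277
```

```bash
python3 - <<'E'
from h import *
err(mg(-.5,-47,27),mR());mpos()
E
```

```text
t 23.82 need mm tool [ 0.7  0.  27.9] rot [-0.002  0.001 -0.   ] F [-0.7 -0.6 -0.4] op 27.7
mag TCP [ -1.1 -47.   54.9] F mag [ 0.4 -0.5 -0.7] op 27.7 t 23.825
```

>>> move_arm([
  [20,0.5,0,10,0,0,0],
  [20,0,0,9,0,0,0],
  [20,0,0,4,0,0,0],
  [20,0,0,1,0,0,0],
])

```text
time: 24.32
tool_pos: [0.586, -0.1428, 0.1866]
tool_rot: [-3.14, -0.523, -1.858]
contact_force: [0.7, 0.1, 0.1]
opening: 0.028
```

```bash
python3 - <<'E'
from h import *
err(mg(-.5,-47,27),mR());mpos()
E
```

```text
t 24.32 need mm tool [0.1 0.1 2.2] rot [-0.002  0.001 -0.   ] F [0.7 0.1 0.1] op 28.0
mag TCP [ -0.6 -46.9  29.2] F mag [-0.2  0.7  0.2] op 28.0 t 24.325
```

>>> move_arm([
  [20,0,0,4,0,0,0],
  [20,0,0,2,0,0,0],
])

```text
time: 24.58
tool_pos: [0.5866, -0.1443, 0.1845]
tool_rot: [-3.133, -0.521, -1.861]
contact_force: [-2.6, 6.9, 10.0]
opening: 0.0277
```

```bash
python3 - <<'E'
from h import *
mpos()
E
```

```text
mag TCP [ -0.6 -45.8  26.7] F mag [-0.1 -4.4 11.5] op 27.7 t 24.575
```

>>> move_arm([
  [34,0,0,0,0,0,0],
  [38,0,0,0,0,0,0],
  [40,0,0,0,0,0,0],
  [40,0,0,-15,0,0,0],
  [40,0,0,-20,0,0,0],
  [40,0,0,-15,0,0,0],
  [40,0,0,0,0,0,0],
])

```text
time: 25.45
tool_pos: [0.5943, -0.1188, 0.2312]
tool_rot: [-3.131, -0.521, -1.861]
contact_force: [-0.6, 0.4, -0.6]
opening: 0.0399
```

```bash
python3 - <<'E'
from h import *
mpos()
c=snap('wrist','w15');im=c.pop('img')
z=cv2.resize(im[80:330,200:440,::-1],None,fx=2.5,fy=2.5,interpolation=cv2.INTER_CUBIC)
cv2.imwrite('pics/w15z.png',z)
E
```

```text
mag TCP [ -0.3 -45.7  80.5] F mag [-0.5 -0.7 -0.4] op 39.9 t 25.45
```

View pics/w15z.png

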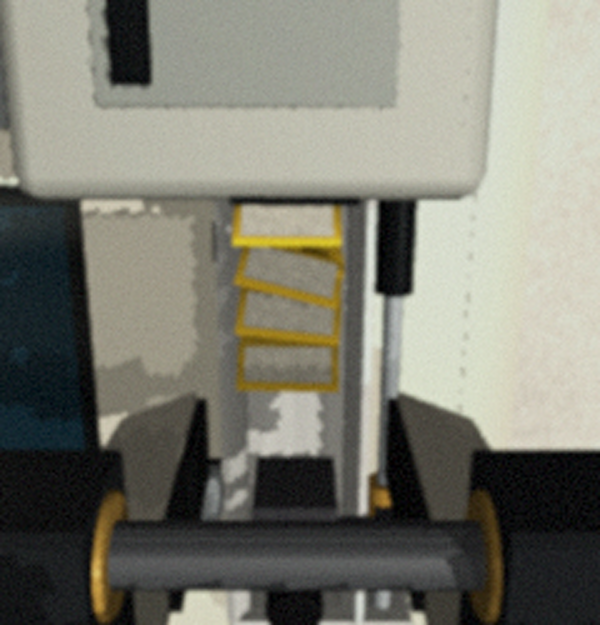

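>>> move_arm([
  [0,0,10,0,0,0,0],
  [0,0,10,0,0,0,0],
  [0,0,4,10,0,0,0],
  [0,0,0,10,0,0,0],
  [0,0,0,0,0,0,0],
])

```text
time: 26.12
tool_pos: [0.5645, -0.1226, 0.2096]
tool_rot: [-3.138, -0.522, -1.859]
contact_force: [-0.5, 0.2, 0.2]
opening: 0.0009
```

```bash
python3 - <<'E'
from h import *
err(mg(-1,-68,27),mR());mpos()
E
```

```text
t 26.12 need mm tool [-0.4 -5.1 28.8] rot [-0.003  0.002 -0.001] F [-0.5  0.2  0.2] op 0.9
mag TCP [ -0.6 -73.2  55.8] F mag [ 0.  -0.6  0.2] op 0.9 t 26.125
```

>>> move_arm([
  [0,0,-1,12,0,0,0],
  [0,0,0,12,0,0,0],
  [0,0,0,3,0,0,0],
  [0,0,0,0,0,0,0],
])

```text
time: 26.62
tool_pos: [0.5617, -0.1373, 0.1839]
tool_rot: [-3.139, -0.522, -1.859]
contact_force: [-0.8, -0.7, 1.3]
opening: 0.0003
```

```bash
python3 - <<'E'
from h import *
mpos()
E
```

```text
mag TCP [ -0.6 -71.8  26.1] F mag [ 1.4 -0.5  0.6] op 0.3 t 26.625
```

>>> move_arm([
  [0,0,-5,0,0,0,0],
  [0,0,-5,0.5,0,0,0],
  [0,0,-3,0.5,0,0,0],
])

```text
time: 27.0
tool_pos: [0.5754, -0.1414, 0.1839]
tool_rot: [-3.137, -0.522, -1.86]
contact_force: [0.0, 0.0, -0.1]
opening: 0.0002
```

```bash
python3 - <<'E'
from h import *
mpos()
E
```

```text
mag TCP [ -0.5 -57.4  26. ] F mag [-0.1  0.  -0.1] op 0.2 t 27.0
```

>>> move_arm([
  [0,0,-4,0.5,0,0,0],
  [0,0,-4,0.5,0,0,0],
])

```text
time: 27.25
tool_pos: [0.581, -0.1437, 0.1829]
tool_rot: [3.14, -0.523, -1.859]
contact_force: [-16.5, 10.0, 10.8]
opening: 0.0008
```

```bash
python3 - <<'E'
from h import *
mpos()
c=snap('wrist','w16');im=c.pop('img')
z=cv2.resize(im[80:330,200:440,::-1],None,fx=2.5,fy=2.5,interpolation=cv2.INTER_CUBIC)
cv2.imwrite('pics/w16z.png',z)
E
```

```text
mag TCP [ -0.5 -51.4  24.9] F mag [  1.1 -18.7  11.8] op 0.8 t 27.25
```

View pics/w16z.png

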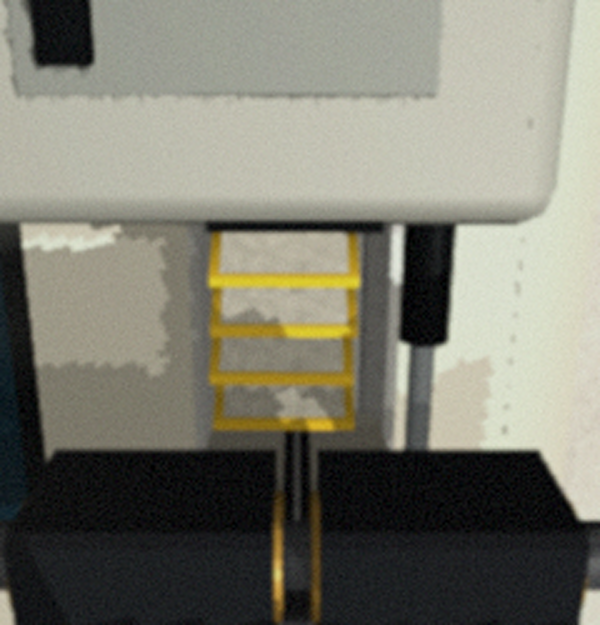

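>>> move_arm([
  [0,0,6,0,0,0,0],
  [0,0,6,0,0,0,0],
  [0,0,0,-20,0,0,0],
  [0,0,0,-30,0,0,0],
  [0,-15,10,-15,0,0,0],
  [0,-15,14,0,0,0,0],
  [0,-13,10,0,0,0,0],
  [0,0,0,0,0,0,0],
])

```text
time: 28.3
tool_pos: [0.553, -0.0593, 0.2151]
tool_rot: [3.135, -0.523, -1.856]
contact_force: [-0.2, 0.7, -1.0]
opening: 0.0004
```

```bash
python3 - <<'E'
from h import *
err(mg(-54,-107,45),mR());mpos()
c=snap('wrist','w17');im=c.pop('img')
z=cv2.resize(im[0:330,200:440,::-1],None,fx=1.8,fy=1.8,interpolation=cv2.INTER_CUBIC)
cv2.imwrite('pics/w17z.png',z)
E
```

```text
t 28.3 need mm tool [-6.3  4.5 44.2] rot [0.006 0.    0.002] F [-0.2  0.7 -1. ] op 0.4
mag TCP [ -47.7 -102.2   89.2] F mag [-1.  -0.4 -0.6] op 0.4 t 28.3
```

View pics/w17z.png

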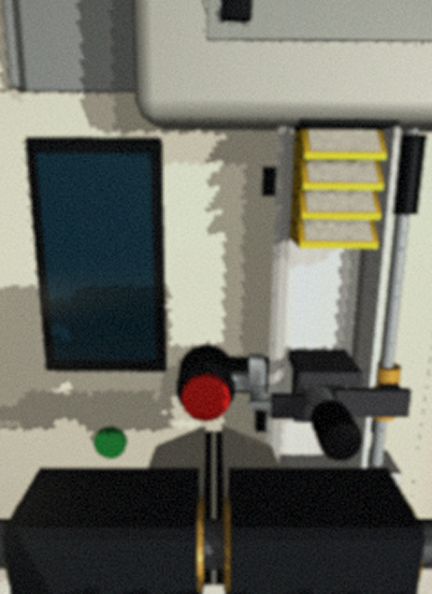

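>>> move_arm([
  [0,-4,3,15,0.006,0,0.002],
  [0,0,1.5,20,0,0,0],
  [0,0,0,8,0,0,0],
  [0,0,0,0,0,0,0],
])

```text
time: 28.85
tool_pos: [0.5442, -0.078, 0.1748]
tool_rot: [-3.14, -0.524, -1.861]
contact_force: [0.4, -0.0, -0.6]
opening: 0.0004
```

```bash
python3 - <<'E'
from h import *
err(mg(-52,-107,20),mR());mpos()
E
```

```text
t 28.85 need mm tool [-1.9  1.7 24.1] rot [-0.001 -0.    -0.002] F [ 0.4 -0.  -0.6] op 0.4
mag TCP [ -50.1 -105.3   44.1] F mag [-0.4  0.4 -0.5] op 0.4 t 28.85
```

>>> move_arm([
  [0,-2,1.5,10,0,0,0],
  [0,0,0,8,0,0,0],
  [0,0,0,5,0,0,0],
])

```text
time: 29.22
tool_pos: [0.5409, -0.0871, 0.1541]
tool_rot: [-3.136, -0.523, -1.862]
contact_force: [-0.3, 3.1, 4.3]
opening: 0.0004
```

```bash
python3 - <<'E'
from h import *
mpos()
E
```

```text
mag TCP [ -52.1 -105.9   21.4] F mag [-0.4 -1.2  5.2] op 0.4 t 29.225
```

>>> move_arm([
  [0,0,0,4,0,0,0],
  [0,0,0,2,0,0,0],
  [0,0,0,2,0,0,0],
])

```text
time: 29.6
tool_pos: [0.5409, -0.0872, 0.1536]
tool_rot: [-3.128, -0.519, -1.866]
contact_force: [-2.4, 8.1, 12.3]
opening: -0.0
```

```bash
python3 - <<'E'
from h import *
mpos();c=snap('wrist','w18');
E
```

```text
mag TCP [ -52.2 -105.9   20.9] F mag [ 0.1 -4.6 14.2] op -0.0 t 29.6
```

View pics/w18.png

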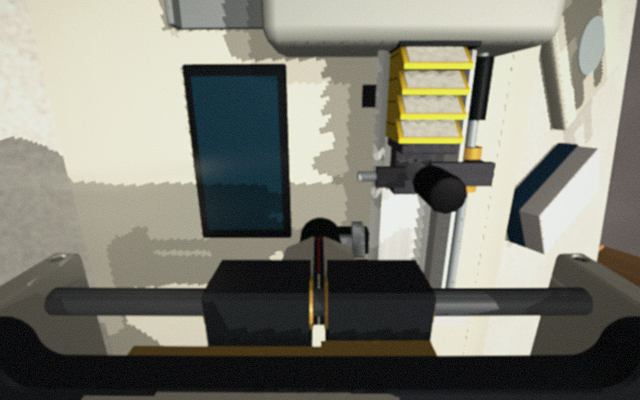

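The follower closed on the row (plate at about (425,155), four cassettes square above it). I back off and check.

>>> move_arm([
  [0,0,0,-15,0,0,0],
  [0,0,0,-30,0,0,0],
  [0,0,0,-35,0,0,0],
  [0,0,0,-30,0,0,0],
  [0,0,0,0,0,0,0],
  [0,0,0,0,0,0,0],
])

```text
time: 30.4
tool_pos: [0.5559, -0.0329, 0.2522]
tool_rot: [-3.128, -0.519, -1.866]
contact_force: [-0.4, -1.2, -0.3]
opening: 0.0003
```

```bash
python3 - <<'E'
from h import *
mpos();c=snap('wrist','w19');W=Cam(c)
z=cv2.resize(c['img'][0:230,260:500,::-1],None,fx=2.5,fy=2.5,interpolation=cv2.INTER_CUBIC)
cv2.imwrite('pics/w19z.png',z)
def L(a,b,col):
    q=(W.proj(np.array([mg(*a),mg(*b)]))-[260,0])*2.5;cv2.line(z,tuple(map(int,q[0])),tuple(map(int,q[1])),col,1)
for y in(-10,-20,-30,-40): L((-16,y,40),(12,y,40),(255,0,0))
L((-13,-40,34),(13,-40,34),(255,0,255))
for a in range(0,360,20):
    for x0,y0,zz,r,col in((-50,-107,26,10.5,(255,255,0)),(0,-58,60,8,(255,0,255))):
        L(*[(x0+r*np.cos(np.radians(t)),y0+r*np.sin(np.radians(t)),zz) for t in(a,a+20)],col)
cv2.imwrite('pics/w19o.png',z)
snap('top','t19');snap('side','s19')
E
```

```text
mag TCP [ -51.7 -106.9  134.4] F mag [ 1.  -0.  -0.9] op 0.3 t 30.4
```

View pics/w19z.png

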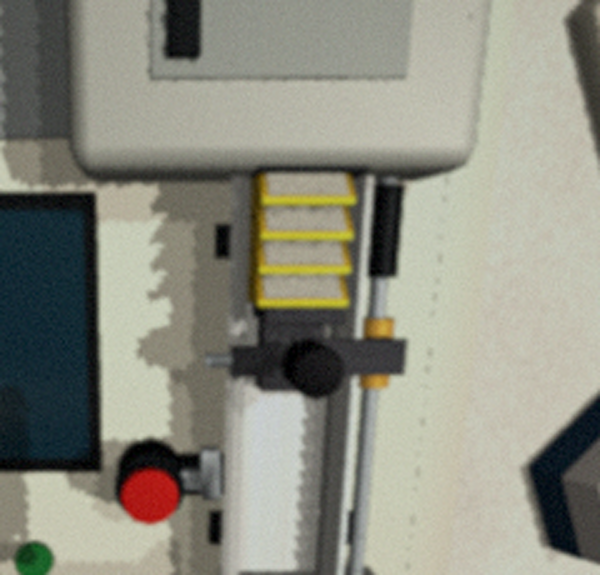

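View pics/w19o.png

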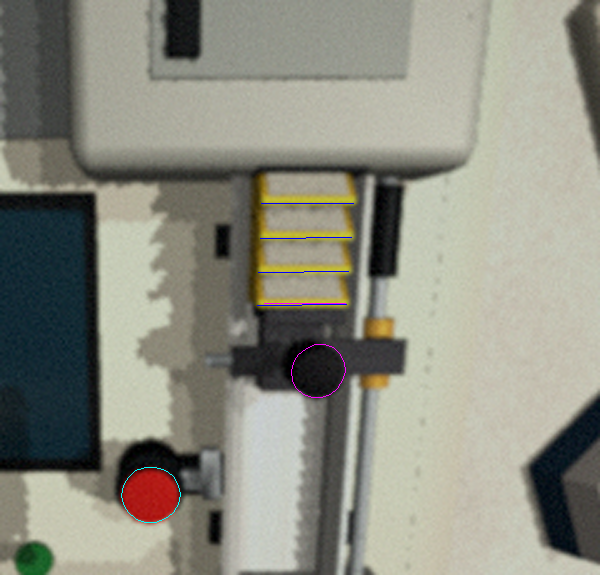

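View pics/s19.png

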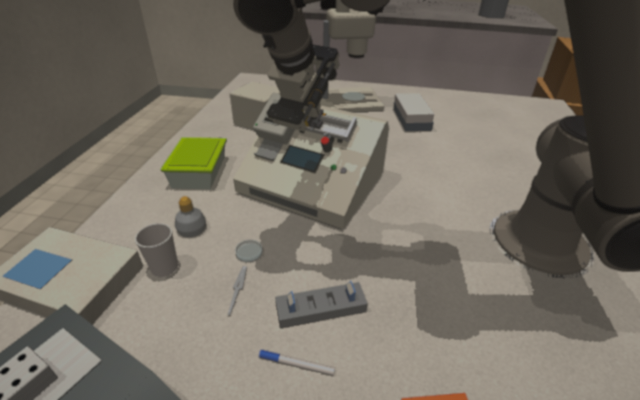

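```bash
python3 - <<'E'
from h import *
print(robot.hand_in())
E
```

```text
the job is handed in; nothing more can be done
None
```

The job is done and handed in at about 30.5 s of the 69 s allowed. `hand_in()` gives no verdict, so what follows rests on my own camera and force checks.

**What I did**
- I pulled the follower back until the catch held it.
- I stood both yellow cassettes in the track behind the loaded ones, writing faces towards the print head.
- I pushed the row square with the closed fingers.
- I pressed the red button so the follower closed, then backed the arm clear.

**Last checks**
- **Row:** In the last wrist picture the rear edges of the four cassettes lie on the expected lines at y = -10, -20, -30 and -40 mm, all square.
- **Follower:** Its knob sits where a joint value of 0.040 m puts it, inside the 0.037 to 0.0425 m range.
- **Catch:** The button is back up on its drawn outline.
- **Arm:** It is clear of everything, with about 1 N on the force reading, which is noise.
- **Rack and bystanders:** The last side picture shows both blue cassettes, the dish, the forceps and the marker where they were.

**What went wrong on the way:** Placing the first yellow cassette turned the second loaded one by an estimated 14 degrees. The finger push before closing squared it again. I know of no failed or conflicting check at the end.

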